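# Lock up the returned room keys and log the key box

## Robot

A 6-joint arm with a two-finger parallel gripper is mounted at the origin on the work surface. World frame = base frame: x ahead of the robot, y to its left, z up, the work surface at z = 0. Lengths are in mm, angles in rad, forces in N, time in s.
With the tool pointing down it reaches from about 350 to 975 mm from the base axis. Payload 7.1 kg.
Tool frame: the origin (TCP) lies between the finger pads; the fingertips stand 19 mm ahead of it and the grasp point (between the pads) is the TCP; z points along the fingers, y is the line along which they close (so a half turn about z gives the same grasp; the last joint's range is limited). The gripper opens to 88 mm and grips with 3 to 60 N. Pads are 20 mm wide; open, the fingers measure 115 mm over their backs; the gripper's body (75 mm by 178 mm) begins 61 mm behind the grasp point.
Start: joints at [1.303, 0.423, 1.63, -0, 1.089, -0.019], TCP at [153.869, 605.747, 241.675] pointing down, gripper open.
Joint ranges: [-3, 3], [-0.9, 2.11], [0.09, 2.58], [-1.31, 4.45], [0.11, 2.69], [-2.54, 2.54]. Speed limits (rad/s): [2.39, 2.39, 3.01, 3.14, 3.14, 3.14].

## Interface

Orientations are given as a rotation vector (axis times angle).
In Python, from workcell import ctrl gives the robot as it stands.
- The arm moves only by the tool arm_command, never from a script. Its argument "series" is a list of rows, each an object with "linear": the shift along the tool's x, y, z in m, a list of three; "turn": the turn about the tool's z in rad. A call has 1 to 10 rows; each row shifts and turns the commanded pose from where the row before left it, along the tool's axes as they then stand; what a row does not reach is not made up. A row lasts 1/10 s, in which the tool goes at most 50 mm and 8.59 degrees, less where a joint would pass 70% of its speed; a pose out of reach is approached as far as the arm can. A call with a gripper value outside its range is refused whole. "jaw" is the opening, from -1 (shut) to 1 (fully open), set as the call begins (left out, the last holds). The fingers move at their own pace and stop on an object; the grip force is fixed at half the most. Time passes only in rows, so rows that do not move let the fingers close. It gives the time, the measured TCP pose, the force, the opening and the grip force at its end, in the units of the state.
- ctrl.get_obs(): the state, without advancing time (a new reading comes with each control period).
- ctrl.get_image(name): name is "scene" or "top" or "wrist"; returns a dict with "frame" (480x640x3 uint8, blue, green, red), "fx", "fy", "cx", "cy" (pixels), "rvec" (rotation vector, rad) and "tvec" (3), from world to camera coordinates, as OpenCV has them. Camera axes: x right, y down, z forward; pixel columns grow to the right and rows downward; lengths in mm; the calibration is good to about 2 mm. The wrist camera is an equidistant fisheye: a pixel r from the principal point sees the ray r / f radians off the axis. A picture is of the moment at which its call begins. There is no depth.
- ctrl.close_job(): hands the job in; it is judged then, once.
The state is a dict: "t": time; "qpos": joint angles; "qvel": joint speeds; "joint_torque": joint torques, N m; "ee_pos": TCP position; "orientation": TCP orientation; "ft_force": force on the tool from outside, world axes, zero at the start; "moment": the same for the moment, N m; "width": finger opening in mm; "grasp_force": force on a finger pad.
Only numpy, scipy, OpenCV 4.12 (cv2) and the standard library are available. Lean on these libraries where they do the work, as an engineer would, in place of code of your own. Each camera call takes 0.05 s, during which the arm holds its last target. There are 200 camera calls.

## Task

Put the returned room keys away: turn the latch knob of the key box until it clicks open, take off the lid, put every room-key tag into the box, put the lid back on so that it sits right down, and turn the knob back until it clicks shut over the lid. Then log it: take the reader and hold it steady for about two seconds with its nose pointing squarely at the middle of the bar-code label on the sloping stand, about 5 cm away, and stand it upright in the middle of its round pad again. Leave the other things on the cabinet where they are.

Things in the scene. Friction and masses are not known exactly. Their poses are not given: they have to be found in the camera images.
- keybox: Fixed open-topped aluminium key box, outer 130 (x) x 156 (y) x 55 mm high, walls and floor 5 mm (inside 120 x 146, 50 deep), closed at first by the lid. Origin: centre of its underside, on the table; z up. At its +y side a grey housing, 36 x 48 mm, 65 mm high, reaches y = 133 mm and carries the latch knob, whose axis is at (0, 101) mm.
- lid: Loose lid, 0.2-0.33 kg: plate 136 (x) x 162 (y) x 8 mm; plug 113 x 139 x 6 mm under it drops into the box mouth with 3.5 mm play all round. Origin: centre of the plate's underside, (0, 0, 55) mm in the box's frame when on; z up. Black fin to grip in mid-top: 60 mm along x, 14 thick (y), 8 to 40 mm above the origin. Starts on the box, under the latch tongue.
- latch (a joint): Latch knob angle, rad. 0 = shut, tongue over the lid's edge; grows counterclockwise seen from above to 1.3 = open, tongue clear. An over-centre spring makes it click: it holds the knob on its stops at 0 and 1.3 (0.1 N m to start it), pushes back up to the ridge at 0.65, past that snaps it to the other stop; let go short of the ridge it springs back.
- latch_grip (a point): Point on the knob's axis at gripping height, 95 mm above the table. The grip is an upright black bar, 52 mm along this frame's y, 13 mm thick along its x, 75 to 109 mm above the table. The frame turns with the knob (z up); the tongue points along its -y, reaches 34 mm from the axis, top at 71 mm. The shut lid's plate top is at 63 mm.
- reader: Loose hand-held label reader, 0.14-0.23 kg, standing on its nose: head 56 (x) x 46 (y) x 26 mm, above it a white handle 30 x 30 mm (x, y) up to 100 mm. Origin: middle of the flat nose at the very bottom; z points up along the handle; it reads along -z, out of the nose.
- pad: Fixed round black rest pad for the reader, 96 mm across, 6 mm high. Origin: centre of its underside. The reader starts on it.
- label: Bar-code label, 52 x 76 mm, on the sloping face of a small fixed wooden stand (100 mm wide, 66 deep, 8 high in front, 54 at the back). Origin: centre of the label, about 32 mm above the table; z: normal out of the label, leaning 35 degrees from vertical roughly towards the robot; x runs up the slope, y across it.
- tag0: Room-key tag, one of three alike, of which one to three are there (None if absent), 45 g: wooden bar 64 (x) x 22 (y) x 18 mm with a flat brass key, 4 mm thick, that sticks out to x = +57 mm. Origin: centre of the bar's underside; z up, x along the bar. Starts lying flat on the table.
- tag1: Room-key tag, one of three alike, of which one to three are there (None if absent), 45 g: wooden bar 64 (x) x 22 (y) x 18 mm with a flat brass key, 4 mm thick, that sticks out to x = +57 mm. Origin: centre of the bar's underside; z up, x along the bar. Starts lying flat on the table.
- tag2: Room-key tag, one of three alike, of which one to three are there (None if absent), 45 g: wooden bar 64 (x) x 22 (y) x 18 mm with a flat brass key, 4 mm thick, that sticks out to x = +57 mm. Origin: centre of the bar's underside; z up, x along the bar. Starts lying flat on the table.
- coin_tray: Stainless steel coin tray, 120 x 170 x 16 mm, origin centre of underside. A bystander: leave it alone.
- cat: Beige ceramic lucky cat figurine, 74 mm across, about 120 mm tall, origin centre of underside. A bystander: leave it alone.
- stamp_case: Blue plastic stamp case, 31 x 76 x 23 mm, origin centre of underside. A bystander: leave it alone.
- doorstop: Black doorstop wedge, 110 x 42 x 32 mm, origin centre of underside. A bystander: leave it alone.
- shoe_brush: Grey shoe brush, 150 x 45 x 40 mm, origin centre of underside. A bystander: leave it alone.
- sanitizer: Clear bottle, 52 mm across, 130 mm tall, origin centre of underside. A bystander: leave it alone.
- dish: Small white bowl, 90 mm across, 30 mm high, origin centre of underside. A bystander: leave it alone.
There are look-alikes about, which are no part of the job. What is shaped like the lid but red is not meant.

How it is judged:
By the outcome, as a careful person would: the job done as asked, in the order asked, and still so for the second after the job is handed in, with the robot touching nothing.
Of tag0, tag1, tag2 only 1 to 3 are there at a start; the rules pass over those that are not, and their reading is None.
At some moment in a run one of tag0, tag1, tag2 may be knocked a few centimetres aside while the robot is not near it.
It also fails if it takes over 210 s, if anything falls off the work surface, if the arm or the gripper's body presses on something with over 40 N, if the wrist force passes 120 N, or if a joint passes its speed limit or range.

## Working session

There is one attempt and no reset: what is moved stays moved. The work goes in short steps, Python scripts to look and compute and a tool call to move; the robot and the scene stay as the last step left them, time stands still between calls to the robot, and variables do not carry over. Pictures are saved under pics/ and viewed, at most 14 in all, crops included, and the job is handed in when it is done.

Besides the shell and the picture viewer there is one more tool, called by a JSON object that holds its "api" and its "payload". arm_command: Moves the arm, as the interface text tells. Its arguments: {"type":"object","properties":{"series":{"type":"array"},"jaw":{"type":"number"}},"required":["series"]}

```bash
ls; mkdir -p pics; cat > h.py <<'E'
import numpy as np, cv2
from scipy.spatial.transform import Rotation as R
from workcell import ctrl
def snap(n,f):
    d=ctrl.get_image(n); cv2.imwrite('pics/'+f+'.png',d['frame']); np.savez('pics/'+f+'.npz',**{k:d[k] for k in d if k!='frame'}); return d
def load(f):
    return dict(np.load('pics/'+f+'.npz'))
def px2w(f,u,v,z):
    d=load(f); M=cv2.Rodrigues(d['rvec'].astype(float))[0]; t=d['tvec'].reshape(3)
    a=np.array([(u-d['cx'])/d['fx'],(v-d['cy'])/d['fy']])
    if 'wrist' in f:
        r=np.linalg.norm(a); ray=np.array([*(a/r*np.sin(r)),np.cos(r)]) if r>0 else np.array([0,0,1.])
    else: ray=np.array([*a,1])
    c=-M.T@t; w=M.T@ray; return c+w*(z-c[2])/w[2]
def proj(f,P):
    d=load(f); M=cv2.Rodrigues(d['rvec'].astype(float))[0]; p=M@np.asarray(P,float)+d['tvec'].reshape(3)
    if 'wrist' in f:
        r=np.hypot(p[0],p[1]); th=np.arctan2(r,p[2]); a=p[:2]/r*th
    else: a=p[:2]/p[2]
    return np.array([d['cx']+d['fx']*a[0],d['cy']+d['fy']*a[1]])
def crop(f,o,x0,y0,x1,y1,s):
    im=cv2.imread('pics/'+f+'.png')[y0:y1,x0:x1]; cv2.imwrite('pics/'+o+'.png',cv2.resize(im,None,fx=s,fy=s,interpolation=cv2.INTER_CUBIC))
def st():
    o=ctrl.get_obs(); print({k:np.round(o[k],3).tolist() for k in ('t','qpos','ee_pos','orientation','ft_force','moment','width','grasp_force')})
def delta(x,y,z,yaw=None):
    "tool-down: shift in tool axes (m) and turn (rad) to reach world TCP; yaw = world angle of closing line"
    o=ctrl.get_obs(); M=R.from_rotvec(o['orientation']).as_matrix()
    d=M.T@(np.array([x,y,z])-o['ee_pos'])/1000; t=0
    if yaw is not None:
        cur=np.arctan2(M[1,1],M[0,1]); t=-((yaw-cur+np.pi/2)%np.pi-np.pi/2)
    print('lin',np.round(d,4).tolist(),'turn',round(float(t),4),'q6',round(float(o['qpos'][5]),3)); return d,t
E
python3 - <<'E'
from h import *
for n in('scene','top','wrist'):
    d=snap(n,n+'0'); print(n,d['fx'],d['cx'],d['cy'],np.round(d['rvec'],3),np.round(d['tvec'],1))
st(); print(R.from_rotvec(ctrl.get_obs()['orientation']).as_matrix().round(2))
E
```

```text
pics
scene 469.7663236595966 316.1512073603682 243.20121370125082 [ 2.478  0.697 -0.233] [-476.7 -194.9 1210.1]
top 453.91164648315805 317.5560701344513 239.91733051234158 [ 2.129 -2.153  0.142] [  16.5  547.4 1042.2]
wrist 371.64829954431775 314.6363540698782 241.95091074302184 [-2.319 -1.806 -0.22 ] [-623.9  -30.6  390.3]
{'t': 0.15, 'qpos': [1.303, 0.424, 1.63, -0.0, 1.089, -0.019], 'ee_pos': [153.787, 605.367, 241.077], 'orientation': [-0.39, -3.117, 0.002], 'ft_force': [0.197, 0.479, -0.485], 'moment': [0.021, 0.005, 0.04], 'width': 87.268, 'grasp_force': 0.0}
[[-0.97  0.25 -0.  ]
 [ 0.25  0.97 -0.  ]
 [ 0.   -0.   -1.  ]]
```

View pics/top0.png

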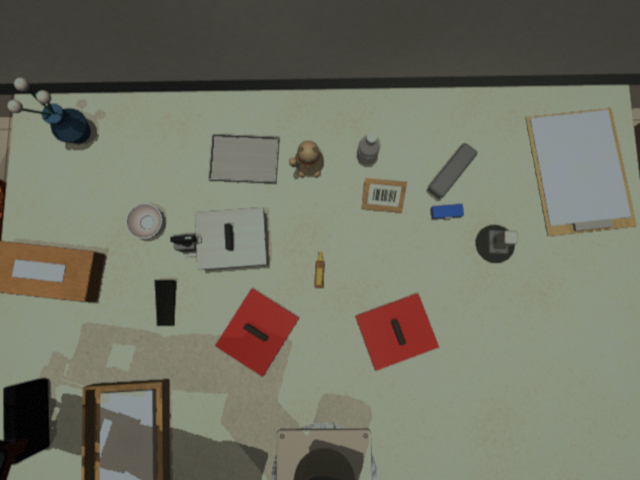

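View pics/scene0.png

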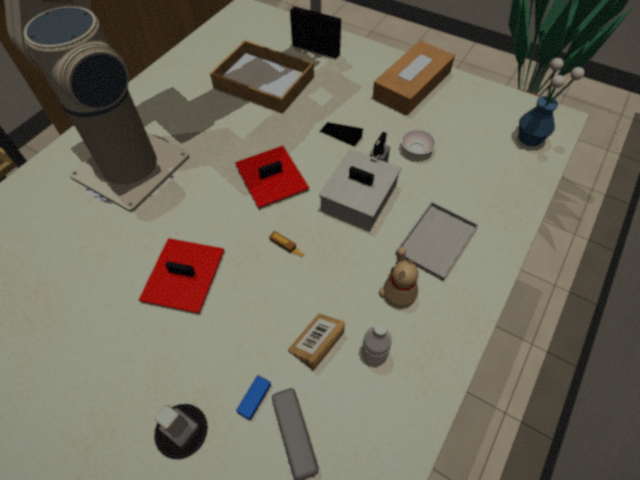

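The top view shows the grey-lidded box at (232,238), with its knob at about (184,241). Two red look-alike lids are at (257,332) and (397,331). There is one tag at (320,270), the label at (384,195) and the reader on its pad at (496,243). The lid could be confused with grey (232,238), red (257,332), red (397,331) or the steel tray (245,159). I choose the grey one at (232,238). Next are close crops to confirm that and to look for other tags.

```bash
python3 - <<'E'
from h import *
crop('top0','c1',165,180,345,310,4.4)
crop('top0','c2',350,150,530,280,4.4)
E
```

```text
(no output)
```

View pics/c1.png

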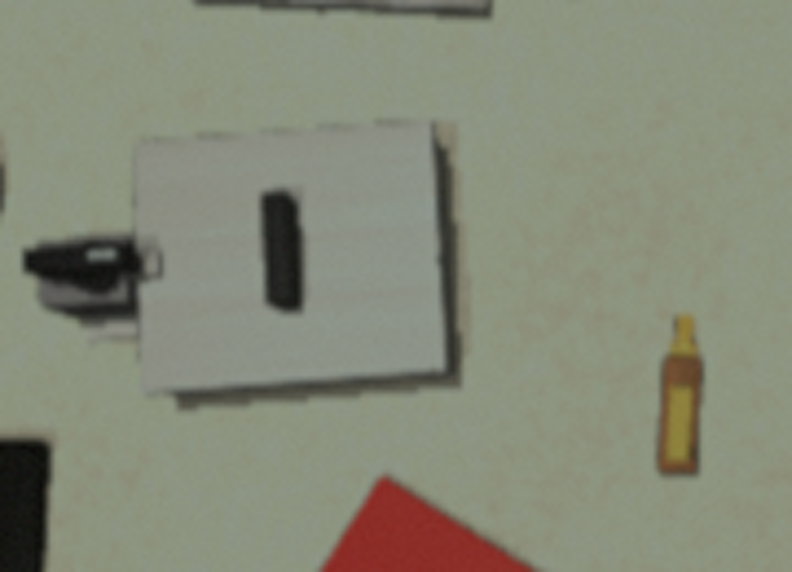

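View pics/c2.png

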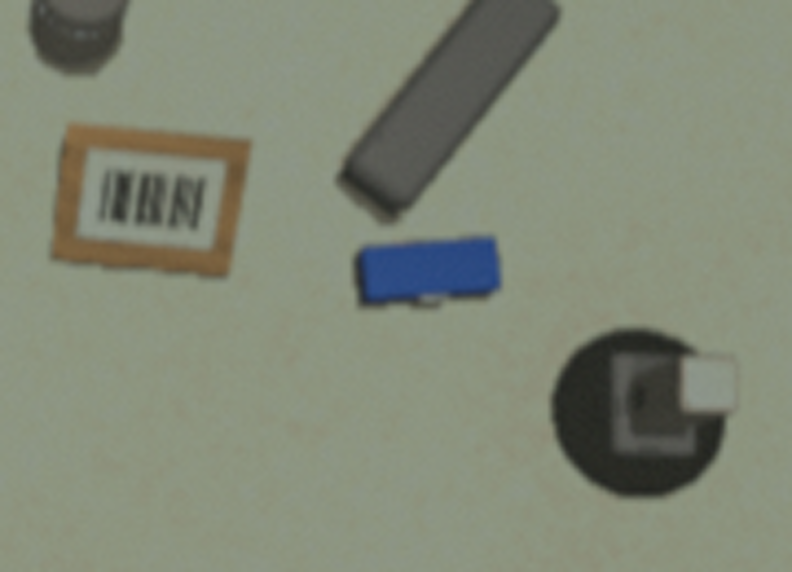

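View pics/wrist0.png

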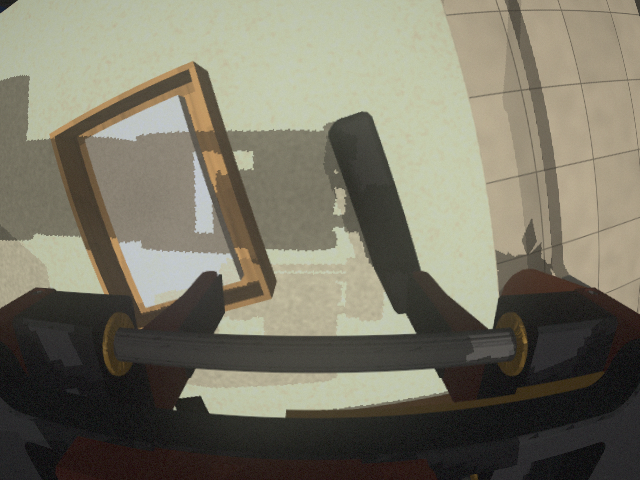

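The crops confirm the grey lid with its fin, and the latch knob to its left. The tag points its key up the image. The reader stands on the pad, and the white label is on the wooden stand. Now I compute positions.

```bash
cat >> h.py <<'E'
def W(f,pts,z,o=(0,0),s=1): return np.array([px2w(f,o[0]+x/s,o[1]+y/s,z) for x,y in pts])
def rect(P):
    "centre, side lengths, directions(deg) of 4 corners in order"
    e=np.roll(P,-1,0)-P; print('c',P.mean(0).round(1),'len',np.linalg.norm(e,axis=1).round(1),'dir',np.degrees(np.arctan2(e[:,1],e[:,0])).round(1)); return P.mean(0)
E
python3 - <<'E'
from h import *
o1=(165,180);o2=(350,150);s=4.4
print('lid');rect(W('top0',[(135,142),(433,122),(447,372),(143,392)],63,o1,s))
print('fin',W('top0',[(281,195),(289,308)],95,o1,s).round(1))
print('knob',W('top0',[(25,262),(133,262)],109,o1,s).round(1))
print('tag');rect(W('top0',[(665,357),(702,357),(697,472),(659,472)],18,o1,s))
print('tip',W('top0',[(684,317)],10,o1,s).round(1))
print('pad',W('top0',[(638,412),(552,412),(724,412),(638,328),(638,497)],6,o2,s).round(1))
print('rtop');rect(W('top0',[(683,355),(738,355),(735,413),(681,411)],106,o2,s))
print('rhead');rect(W('top0',[(613,352),(700,352),(695,456),(611,452)],32,o2,s))
L=[(87,148),(226,160),(213,249),(75,236)]
print('label');rect(W('top0',L,32,o2,s))
for f,u in(('scene0',[(320,316),(337,322),(317,348),(302,341)]),): rect(W(f,u,32))
print('scene fin',W('scene0',[(349,172),(375,178)],95).round(1))
# orange/brown blobs
im=cv2.imread('pics/top0.png');h=cv2.cvtColor(im,cv2.COLOR_BGR2HSV)
m=cv2.inRange(h,(8,110,60),(28,255,255));n,l,stt,c=cv2.connectedComponentsWithStats(m)
for i in range(1,n):
    if stt[i,4]>15: print(stt[i],c[i].round())
d=load('top0');M=cv2.Rodrigues(d['rvec'])[0];print('cam',-M.T@d['tvec'].reshape(3))
E
```

```text
lid
c [550.7 213.1  63. ] len [160.3 134.7 160.5 134.6] dir [ -86.8 -176.5   93.1    3.4]
fin [[577.8 211.5  95. ]
 [518.8 206.3  95. ]]
knob [[542.2 338.5 109. ]
 [541.5 283.4 109. ]]
tag
c [467.4   6.4  18. ] len [20.3 62.9 20.7 62.9] dir [-90.6 176.8  89.4  -3.5]
tip [[521.8   4.1  10. ]]
pad [[ 538.1 -422.5    6. ]
 [ 538.7 -375.     6. ]
 [ 537.5 -470.     6. ]
 [ 585.4 -425.7    6. ]
 [ 490.8 -419.4    6. ]]
rtop
c [ 539.  -421.2  106. ] len [27.7 29.8 27.1 28.8] dir [-90.7 172.9  87.2  -6. ]
rhead
c [ 539.6 -422.    32. ] len [47.1 57.3 45.1 55. ] dir [-90.7 173.3  86.6  -4.8]
label
c [ 657.  -152.3   32. ] len [77.1 51.  76.1 50.4] dir [-95.9 169.9  83.7  -9. ]
c [ 656.9 -143.5   32. ] len [36.  66.5 32.3 62.9] dir [  10.3  -94.8 -174.6   87.9]
scene fin [[527.9 197.3  95. ]
 [586.6 211.5  95. ]]
[305 163  10   5  21] [309. 165.]
[363 179  43  33 418] [383. 195.]
[  0 187   3  17  35] [  1. 195.]
[613 213  22  15 156] [624. 222.]
[546 218   4  11  16] [547. 223.]
[549 227   7   8  20] [552. 231.]
[   0  240   95   62 3570] [ 46. 271.]
[315 252   9  35 233] [319. 271.]
[  83  382   80   98 1363] [130. 415.]
[ 82 408   3  72 141] [ 83. 447.]
cam [ 392.10342717   -1.22034048 1110.12048042]
```

Every measured size matches the description: lid 160x135, pad 95 across, tag 63x20, reader handle 28. Only one tag is present. Next, move above the knob.

```bash
python3 - <<'E'
from h import *
a=np.radians(3.4)
delta(543.5,312.5,200,a)
E
```

```text
lin [-0.4498, -0.1878, 0.0413] turn 1.2627 q6 -0.019
```

{"api": "arm_command", "payload": {"series": [{"linear": [-0.04, -0.0165, 0.004], "turn": 0}, {"linear": [-0.045, -0.019, 0.004], "turn": 0}, {"linear": [-0.045, -0.019, 0.004], "turn": 0}, {"linear": [-0.045, -0.019, 0.004], "turn": 0}, {"linear": [-0.045, -0.019, 0.004], "turn": 0}, {"linear": [-0.045, -0.019, 0.004], "turn": 0}, {"linear": [-0.045, -0.019, 0.004], "turn": 0}, {"linear": [-0.045, -0.019, 0.004], "turn": 0}, {"linear": [-0.045, -0.019, 0.004], "turn": 0}, {"linear": [-0.045, -0.019, 0.004], "turn": 0}], "jaw": 1}}

```text
t: 1.15
ee_pos: [540.3, 312.9, 201.3]
orientation: [-0.39, -3.117, 0.0]
ft_force: [0.9, 0.5, -0.3]
width: 87.8
grasp_force: 0.0
```

{"api": "arm_command", "payload": {"series": [{"linear": [0, 0, 0], "turn": 0.14}, {"linear": [0, 0, 0], "turn": 0.14}, {"linear": [0, 0, 0], "turn": 0.14}, {"linear": [0, 0, 0], "turn": 0.14}, {"linear": [0, 0, 0], "turn": 0.14}, {"linear": [0, 0, 0], "turn": 0.14}, {"linear": [0, 0, 0], "turn": 0.14}, {"linear": [0, 0, 0], "turn": 0.14}, {"linear": [0, 0, 0], "turn": 0.14}, {"linear": [0, 0, 0], "turn": 0}]}}

```text
t: 2.15
ee_pos: [538.9, 314.3, 201.4]
orientation: [-2.153, -2.288, 0.001]
ft_force: [-0.1, 0.1, 0.3]
width: 87.9
grasp_force: 0.0
```

```bash
python3 - <<'E'
from h import *
st()
a=np.radians(3.4)
delta(543.5,312.5,200,a)
snap('wrist','wrist1'); snap('top','top1')
a=np.array([0,0,1])
print(proj('wrist1',[543.5,312.5,109]),proj('wrist1',[550.7,213.1,95]))
E
```

```text
{'t': 2.15, 'qpos': [0.509, 0.468, 1.662, -0.0, 1.012, 0.448], 'ee_pos': [538.855, 314.329, 201.402], 'orientation': [-2.153, -2.288, 0.001], 'ft_force': [-0.052, 0.084, 0.277], 'moment': [-0.07, 0.012, 0.014], 'width': 87.901, 'grasp_force': 0.0}
lin [-0.0021, 0.0045, 0.0014] turn 0.0014 q6 0.448
[321.03200819 254.1695155 ] [321.32306881 369.48776198]
```

View pics/wrist1.png

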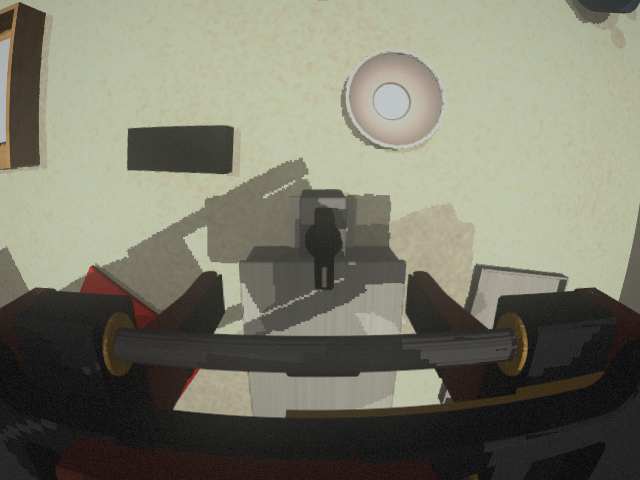

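The wrist view shows the knob bar from (324,207) down to about (324,265), with the tongue reaching (324,290). That is within 3 px of the prediction in x. Next I check y from the bar's end.

```bash
python3 - <<'E'
from h import *
for P in([542,338.5,109],[542,286.5,109],[543.5,312.5,75],[545.5,278.5,71],[542,333,65],[544,346,65]): print(P,proj('wrist1',P).round(0))
print(px2w('wrist1',324,207,109),px2w('wrist1',324,289,71),px2w('wrist1',324,191,65))
E
```

```text
[542, 338.5, 109] [321. 215.]
[542, 286.5, 109] [316. 291.]
[543.5, 312.5, 75] [320. 242.]
[545.5, 278.5, 71] [320. 283.]
[542, 333, 65] [320. 212.]
[544, 346, 65] [324. 196.]
[543.34695126 344.05278903 109.        ] [549.07771434 273.22866546  71.        ] [544.04537217 349.68613938  65.        ]
```

{"api": "arm_command", "payload": {"series": [{"linear": [-0.002, 0.0055, 0.02], "turn": 0}, {"linear": [0, 0, 0.03], "turn": 0}, {"linear": [0, 0, 0.03], "turn": 0}, {"linear": [0, 0, 0.0265], "turn": 0}, {"linear": [0, 0, 0], "turn": 0}, {"linear": [0, 0, 0], "turn": 0}]}}

```text
t: 2.85
ee_pos: [544.6, 312.8, 95.2]
orientation: [-2.149, -2.291, 0.001]
ft_force: [0.8, -0.2, -1.0]
width: 88.1
grasp_force: 0.0
```

{"api": "arm_command", "payload": {"series": [{"linear": [0, 0, 0], "turn": 0}, {"linear": [0, 0, 0], "turn": 0}, {"linear": [0, 0, 0], "turn": 0}, {"linear": [0, 0, 0], "turn": 0}, {"linear": [0, 0, 0], "turn": 0}, {"linear": [0, 0, 0], "turn": 0}, {"linear": [0, 0, 0], "turn": 0}, {"linear": [0, 0, 0], "turn": 0}], "jaw": -1}}

```text
t: 3.65
ee_pos: [544.6, 312.8, 95.1]
orientation: [2.151, 2.289, 0.0]
ft_force: [0.0, -0.8, 1.6]
width: 27.6
grasp_force: 0.8
```

{"api": "arm_command", "payload": {"series": [{"linear": [0, 0, 0], "turn": 0}, {"linear": [0, 0, 0], "turn": 0}, {"linear": [0, 0, 0], "turn": 0}, {"linear": [0, 0, 0], "turn": 0}, {"linear": [0, 0, 0], "turn": 0}]}}

```text
t: 4.15
ee_pos: [545.1, 312.9, 95.4]
orientation: [2.151, 2.289, 0.001]
ft_force: [3.2, 0.1, 3.0]
width: 12.9
grasp_force: 30.9
```

{"api": "arm_command", "payload": {"series": [{"linear": [0, 0, 0], "turn": -0.13}, {"linear": [0, 0, 0], "turn": -0.13}, {"linear": [0, 0, 0], "turn": -0.13}, {"linear": [0, 0, 0], "turn": -0.13}, {"linear": [0, 0, 0], "turn": -0.13}, {"linear": [0, 0, 0], "turn": 0}]}}

```text
t: 4.75
ee_pos: [545.5, 313.2, 95.5]
orientation: [1.306, 2.856, 0.002]
ft_force: [5.7, 1.5, 0.8]
width: 13.1
grasp_force: 30.9
```

{"api": "arm_command", "payload": {"series": [{"linear": [0, 0, 0], "turn": -0.13}, {"linear": [0, 0, 0], "turn": -0.13}, {"linear": [0, 0, 0], "turn": -0.13}, {"linear": [0, 0, 0], "turn": -0.13}, {"linear": [0, 0, 0], "turn": -0.13}, {"linear": [0, 0, 0], "turn": 0}, {"linear": [0, 0, 0], "turn": 0}]}}

```text
t: 5.45
ee_pos: [545.7, 313.6, 95.5]
orientation: [0.333, 3.122, 0.003]
ft_force: [6.9, 4.1, -0.5]
width: 12.7
grasp_force: 30.6
```

```bash
python3 - <<'E'
from h import *
st()
E
```

```text
{'t': 5.45, 'qpos': [0.503, 0.615, 1.702, 0.0, 0.822, -0.856], 'ee_pos': [545.71, 313.555, 95.459], 'orientation': [0.333, 3.122, 0.003], 'ft_force': [6.94, 4.079, -0.469], 'moment': [0.215, -0.627, 0.152], 'width': 12.721, 'grasp_force': 30.552}
```

{"api": "arm_command", "payload": {"series": [{"linear": [0, 0, 0], "turn": -0.04}, {"linear": [0, 0, 0], "turn": 0}, {"linear": [0, 0, 0], "turn": 0}]}}

```text
t: 5.75
ee_pos: [545.8, 313.5, 95.5]
orientation: [0.274, 3.128, 0.003]
ft_force: [5.5, 2.1, -0.8]
width: 13.4
grasp_force: 31.0
```

{"api": "arm_command", "payload": {"series": [{"linear": [0, 0, 0], "turn": 0}, {"linear": [0, 0, 0], "turn": 0}, {"linear": [0, 0, 0], "turn": 0}, {"linear": [0, 0, 0], "turn": 0}, {"linear": [0, 0, 0], "turn": 0}, {"linear": [0, 0, 0], "turn": 0}], "jaw": 0.3}}

```text
t: 6.35
ee_pos: [544.2, 312.6, 94.8]
orientation: [-0.265, -3.13, 0.001]
ft_force: [-0.2, -0.0, -0.5]
width: 55.9
grasp_force: 0.0
```

{"api": "arm_command", "payload": {"series": [{"linear": [0, 0, -0.03], "turn": 0}, {"linear": [0, 0, -0.04], "turn": 0}, {"linear": [0, 0, -0.04], "turn": 0}, {"linear": [0, 0, 0], "turn": 0}]}}

```text
t: 6.75
ee_pos: [547.4, 314.3, 211.0]
orientation: [0.264, 3.123, 0.008]
ft_force: [-0.9, -0.7, 0.1]
width: 56.9
grasp_force: 0.0
```

```bash
python3 - <<'E'
from h import *
st(); snap('wrist','wrist2'); snap('top','top2')
crop('wrist2','w2',200,130,440,310,3)
delta(548.8,211,200,np.radians(93.4))
E
```

```text
{'t': 6.75, 'qpos': [0.502, 0.463, 1.645, 0.0, 1.024, -0.899], 'ee_pos': [547.402, 314.329, 210.962], 'orientation': [0.264, 3.123, 0.008], 'ft_force': [-0.935, -0.661, 0.087], 'moment': [0.025, -0.031, -0.021], 'width': 56.874, 'grasp_force': 0.0}
lin [-0.021, -0.0998, 0.006] turn -0.2283 q6 -0.9
```

View pics/w2.png

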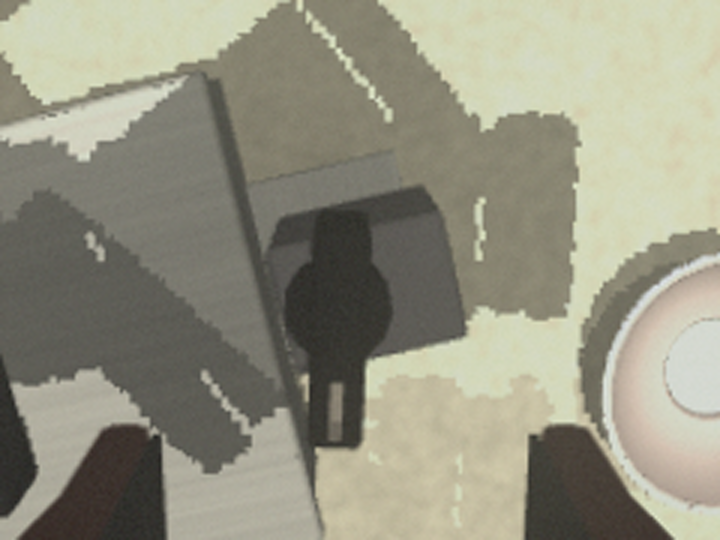

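The latch stands open, with the tongue clear along the lid's edge. Next, the lid.

{"api": "arm_command", "payload": {"series": [{"linear": [0, 0, 0], "turn": -0.114}, {"linear": [0, 0, 0], "turn": -0.114}, {"linear": [0.003, -0.022, 0], "turn": 0}, {"linear": [0, -0.04, 0], "turn": 0}, {"linear": [0, -0.04, 0.02], "turn": 0}, {"linear": [0, 0, 0.03], "turn": 0}, {"linear": [0, 0, 0], "turn": 0}, {"linear": [0, 0, 0], "turn": 0}]}}

```text
t: 7.65
ee_pos: [546.7, 210.6, 153.9]
orientation: [0.093, -3.137, 0.002]
ft_force: [0.6, 0.8, 0.4]
width: 57.2
grasp_force: 0.0
```

```bash
python3 - <<'E'
from h import *
delta(550.7,212,85,np.radians(93.4))
E
```

```text
lin [-0.0043, 0.0012, 0.0689] turn -0.0003 q6 -1.283
```

{"api": "arm_command", "payload": {"series": [{"linear": [-0.004, 0.001, 0.029], "turn": 0}, {"linear": [0, 0, 0.03], "turn": 0}, {"linear": [0, 0, 0.01], "turn": 0}, {"linear": [0, 0, 0], "turn": 0}, {"linear": [0, 0, 0], "turn": 0}]}}

```text
t: 8.15
ee_pos: [552.2, 212.7, 87.3]
orientation: [-0.094, 3.139, 0.001]
ft_force: [-1.2, 0.4, -0.2]
width: 56.9
grasp_force: 0.0
```

{"api": "arm_command", "payload": {"series": [{"linear": [0, 0, 0], "turn": 0}, {"linear": [0, 0, 0], "turn": 0}, {"linear": [0, 0, 0], "turn": 0}, {"linear": [0, 0, 0], "turn": 0}, {"linear": [0, 0, 0], "turn": 0}, {"linear": [0, 0, 0], "turn": 0}, {"linear": [0, 0, 0], "turn": 0}, {"linear": [0, 0, 0], "turn": 0}, {"linear": [0, 0, 0], "turn": 0}, {"linear": [0, 0, 0], "turn": 0}], "jaw": -1}}

```text
t: 9.15
ee_pos: [551.7, 212.1, 86.3]
orientation: [-0.093, 3.14, 0.0]
ft_force: [-0.2, 0.4, 2.7]
width: 13.6
grasp_force: 30.0
```

```bash
python3 - <<'E'
from h import *
st()
E
```

```text
{'t': 9.15, 'qpos': [0.347, 0.587, 1.792, 0.0, 0.762, -1.283], 'ee_pos': [551.662, 212.116, 86.303], 'orientation': [-0.093, 3.14, 0.0], 'ft_force': [-0.204, 0.4, 2.68], 'moment': [0.144, 0.099, 0.094], 'width': 13.595, 'grasp_force': 30.0}
```

Gripped at 13.6 mm. The return pose is TCP (551.7, 212.1, 86.3). Lift, and check the weight.

{"api": "arm_command", "payload": {"series": [{"linear": [0, 0, -0.005], "turn": 0}, {"linear": [0, 0, -0.01], "turn": 0}, {"linear": [0, 0, -0.02], "turn": 0}, {"linear": [0, 0, -0.03], "turn": 0}, {"linear": [0, 0, -0.03], "turn": 0}, {"linear": [0, 0, -0.025], "turn": 0}, {"linear": [0, 0, 0], "turn": 0}, {"linear": [0, 0, 0], "turn": 0}]}}

```text
t: 9.95
ee_pos: [551.4, 211.9, 206.2]
orientation: [-0.093, 3.14, 0.0]
ft_force: [-0.4, -0.3, -3.0]
width: 13.9
grasp_force: 30.0
```

```bash
python3 - <<'E'
from h import *
st(); delta(225,-430,200)
E
```

```text
{'t': 9.95, 'qpos': [0.347, 0.416, 1.735, -0.0, 0.99, -1.283], 'ee_pos': [551.38, 211.879, 206.179], 'orientation': [-0.093, 3.14, 0.0], 'ft_force': [-0.353, -0.257, -3.004], 'moment': [0.025, 0.025, -0.03], 'width': 13.864, 'grasp_force': 29.999}
lin [0.3638, -0.6215, 0.0059] turn 0.0 q6 -1.283
```

{"api": "arm_command", "payload": {"series": [{"linear": [0, 0, 0], "turn": 0.08}, {"linear": [0, 0, 0], "turn": 0.12}, {"linear": [0, 0, 0], "turn": 0.12}, {"linear": [0, 0, 0], "turn": 0.12}, {"linear": [0, 0, 0], "turn": 0.12}, {"linear": [0, 0, 0], "turn": 0.12}, {"linear": [0, 0, 0], "turn": 0.12}, {"linear": [0, 0, 0], "turn": 0.12}, {"linear": [0, 0, 0], "turn": 0.12}, {"linear": [0, 0, 0], "turn": 0.08}]}}

```text
t: 10.95
ee_pos: [550.3, 211.5, 203.8]
orientation: [-1.594, -2.704, 0.005]
ft_force: [0.1, 0.6, -2.5]
width: 13.8
grasp_force: 30.0
```

```bash
python3 - <<'E'
from h import *
st(); delta(225,-430,200)
E
```

```text
{'t': 10.95, 'qpos': [0.347, 0.419, 1.737, 0.0, 0.99, -0.159], 'ee_pos': [550.301, 211.533, 203.801], 'orientation': [-1.594, -2.704, 0.005], 'ft_force': [0.099, 0.608, -2.51], 'moment': [0.003, 0.001, 0.049], 'width': 13.756, 'grasp_force': 29.998}
lin [-0.4038, -0.5952, 0.0059] turn 0.0 q6 -0.159
```

{"api": "arm_command", "payload": {"series": [{"linear": [-0.0124, -0.0181, 0], "turn": 0}, {"linear": [-0.0224, -0.0331, 0], "turn": 0}, {"linear": [-0.0224, -0.0331, 0], "turn": 0}, {"linear": [-0.0224, -0.0331, 0], "turn": 0}, {"linear": [-0.0224, -0.0331, 0], "turn": 0}, {"linear": [-0.0224, -0.0331, 0], "turn": 0}, {"linear": [-0.0224, -0.0331, 0], "turn": 0}, {"linear": [-0.0224, -0.0331, 0], "turn": 0}, {"linear": [-0.0224, -0.0331, 0], "turn": 0}, {"linear": [-0.0224, -0.0331, 0], "turn": 0}]}}

```text
t: 11.95
ee_pos: [378.2, -129.8, 204.8]
orientation: [-1.587, -2.708, 0.001]
ft_force: [0.6, -0.9, -2.3]
width: 13.8
grasp_force: 30.0
```

{"api": "arm_command", "payload": {"series": [{"linear": [-0.0224, -0.0331, 0], "turn": 0}, {"linear": [-0.0224, -0.0331, 0], "turn": 0}, {"linear": [-0.0224, -0.0331, 0], "turn": 0}, {"linear": [-0.0224, -0.0331, 0], "turn": 0}, {"linear": [-0.0224, -0.0331, 0], "turn": 0}, {"linear": [-0.0224, -0.0331, 0], "turn": 0}, {"linear": [-0.0224, -0.0331, 0], "turn": 0}, {"linear": [-0.0224, -0.0331, 0], "turn": 0}, {"linear": [-0.01, -0.015, 0], "turn": 0}, {"linear": [0, 0, 0], "turn": 0}]}}

```text
t: 12.95
ee_pos: [226.9, -431.8, 204.5]
orientation: [-1.592, -2.706, -0.001]
ft_force: [-0.1, -0.1, -2.7]
width: 14.2
grasp_force: 30.0
```

{"api": "arm_command", "payload": {"series": [{"linear": [0, 0, 0.04], "turn": 0}, {"linear": [0, 0, 0.04], "turn": 0}, {"linear": [0, 0, 0.04], "turn": 0}, {"linear": [0, 0, 0.02], "turn": 0}, {"linear": [0, 0, 0], "turn": 0}, {"linear": [0, 0, 0], "turn": 0}]}}

```text
t: 13.55
ee_pos: [228.5, -429.6, 65.8]
orientation: [-1.587, -2.709, -0.002]
ft_force: [0.6, 0.2, -2.4]
width: 14.0
grasp_force: 30.0
```

```bash
python3 - <<'E'
from h import *
st()
E
```

```text
{'t': 13.55, 'qpos': [-1.106, 0.519, 2.027, 0.0, 0.598, -1.617], 'ee_pos': [228.496, -429.564, 65.775], 'orientation': [-1.587, -2.709, -0.002], 'ft_force': [0.647, 0.207, -2.406], 'moment': [-0.028, 0.04, 0.013], 'width': 14.047, 'grasp_force': 29.999}
```

{"api": "arm_command", "payload": {"series": [{"linear": [0, 0, 0.01], "turn": 0}, {"linear": [0, 0, 0.008], "turn": 0}, {"linear": [0, 0, 0.005], "turn": 0}, {"linear": [0, 0, 0.004], "turn": 0}, {"linear": [0, 0, 0.0015], "turn": 0}, {"linear": [0, 0, 0], "turn": 0}]}}

```text
t: 14.15
ee_pos: [228.4, -430.7, 37.6]
orientation: [-1.589, -2.71, -0.0]
ft_force: [-0.4, -0.4, -2.7]
width: 13.9
grasp_force: 30.0
```

{"api": "arm_command", "payload": {"series": [{"linear": [0, 0, 0], "turn": 0}, {"linear": [0, 0, 0], "turn": 0}, {"linear": [0, 0, 0], "turn": 0}, {"linear": [0, 0, 0], "turn": 0}, {"linear": [0, 0, 0], "turn": 0}, {"linear": [0, 0, 0], "turn": 0}], "jaw": 0.2}}

```text
t: 14.75
ee_pos: [228.5, -430.8, 37.7]
orientation: [1.589, 2.71, -0.0]
ft_force: [0.4, 0.1, 0.5]
width: 52.4
grasp_force: 0.0
```

```bash
python3 - <<'E'
from h import *
st()
E
```

```text
{'t': 14.75, 'qpos': [-1.108, 0.575, 2.03, 0.0, 0.536, -1.618], 'ee_pos': [228.477, -430.762, 37.732], 'orientation': [1.589, 2.71, -0.0], 'ft_force': [0.413, 0.094, 0.504], 'moment': [-0.123, 0.038, -0.064], 'width': 52.368, 'grasp_force': 0.0}
```

{"api": "arm_command", "payload": {"series": [{"linear": [0, 0, -0.03], "turn": 0}, {"linear": [0, 0, -0.04], "turn": 0}, {"linear": [0, 0, -0.04], "turn": 0}, {"linear": [0, 0, -0.03], "turn": 0}, {"linear": [0, 0, 0], "turn": 0}]}}

```text
t: 15.25
ee_pos: [229.6, -432.9, 181.6]
orientation: [1.586, 2.705, -0.006]
ft_force: [0.3, -1.8, 0.1]
width: 52.7
grasp_force: 0.0
```

```bash
python3 - <<'E'
from h import *
st(); snap('top','top3'); snap('scene','scene3')
crop('top3','t3',140,180,540,480,2)
delta(467,6.4,200,np.pi/2+np.radians(-3.4))
E
```

```text
{'t': 15.25, 'qpos': [-1.108, 0.311, 1.975, -0.0, 0.849, -1.618], 'ee_pos': [229.567, -432.924, 181.57], 'orientation': [1.586, 2.705, -0.006], 'ft_force': [0.255, -1.764, 0.124], 'moment': [-0.06, 0.016, 0.017], 'width': 52.675, 'grasp_force': 0.0}
lin [0.2652, 0.4216, -0.0223] turn -1.0015 q6 -1.618
```

View pics/t3.png

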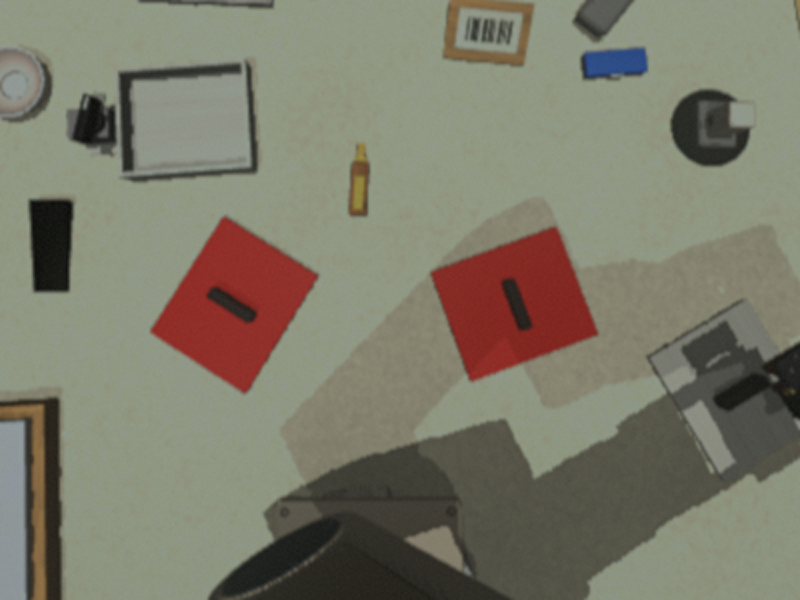

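The box stands open and empty. The lid rests on the table at the lower right of the crop. The tag is still at full-frame (319.5,274), and there are no other tags. Move to the tag.

{"api": "arm_command", "payload": {"series": [{"linear": [0.0104, 0.0164, -0.002], "turn": 0}, {"linear": [0.0204, 0.0324, -0.002], "turn": 0}, {"linear": [0.0204, 0.0324, -0.002], "turn": 0}, {"linear": [0.0204, 0.0324, -0.002], "turn": 0}, {"linear": [0.0204, 0.0324, -0.002], "turn": 0}, {"linear": [0.0204, 0.0324, -0.002], "turn": 0}, {"linear": [0.0204, 0.0324, -0.002], "turn": 0}, {"linear": [0.0204, 0.0324, -0.002], "turn": 0}, {"linear": [0.0204, 0.0324, -0.002], "turn": 0}, {"linear": [0.0204, 0.0324, -0.002], "turn": 0}]}}

```text
t: 16.35
ee_pos: [402.0, -109.3, 196.2]
orientation: [-1.588, -2.707, 0.001]
ft_force: [0.7, -0.7, -0.1]
width: 52.7
grasp_force: 0.0
```

{"api": "arm_command", "payload": {"series": [{"linear": [0.0204, 0.0324, 0], "turn": 0}, {"linear": [0.0204, 0.0324, 0], "turn": 0}, {"linear": [0.0204, 0.0324, 0], "turn": 0}, {"linear": [0.01, 0.0164, 0], "turn": 0}, {"linear": [0, 0, 0], "turn": -0.143}, {"linear": [0, 0, 0], "turn": -0.143}, {"linear": [0, 0, 0], "turn": -0.143}, {"linear": [0, 0, 0], "turn": -0.143}, {"linear": [0, 0, 0], "turn": -0.143}, {"linear": [0, 0, 0], "turn": -0.143}]}}

```text
t: 17.35
ee_pos: [465.8, 6.6, 195.8]
orientation: [-0.308, -3.123, 0.001]
ft_force: [-1.0, 0.2, -0.1]
width: 52.6
grasp_force: 0.0
```

{"api": "arm_command", "payload": {"series": [{"linear": [0, 0, 0], "turn": -0.143}, {"linear": [0, 0, 0.03], "turn": 0}, {"linear": [0, 0, 0.04], "turn": 0}, {"linear": [0, 0, 0.03], "turn": 0}, {"linear": [0, 0, 0], "turn": 0}, {"linear": [0, 0, 0], "turn": 0}]}}

```text
t: 17.95
ee_pos: [465.8, 6.6, 96.7]
orientation: [-0.094, -3.137, 0.0]
ft_force: [0.2, -0.4, -0.0]
width: 52.3
grasp_force: 0.0
```

```bash
python3 - <<'E'
from h import *
d=snap('top','top4'); h=cv2.cvtColor(d['frame'],cv2.COLOR_BGR2HSV)
m=cv2.inRange(h,(8,110,60),(28,255,255))[240:320,270:360]; print(cv2.moments(m,True)['m00'],np.argwhere(m).mean(0) if m.any() else 0)
st(); delta(469,6.4,21,np.pi/2+np.radians(-3.4))
E
```

```text
0.0 0
{'t': 18.0, 'qpos': [-0.011, 0.436, 2.061, -0.0, 0.645, -1.522], 'ee_pos': [466.882, 6.536, 97.753], 'orientation': [-0.094, -3.139, 0.0], 'ft_force': [0.61, -0.996, 0.795], 'moment': [0.001, -0.002, -0.038], 'width': 52.52, 'grasp_force': 0.0}
lin [-0.0022, -0.0, 0.0768] turn -0.0005 q6 -1.522
```

```bash
python3 - <<'E'
from h import *
snap('wrist','wrist4'); print(proj('wrist4',[469,6.4,18]),proj('wrist4',[520,4,10]))
E
```

```text
[315.2211112  259.98807914] [316.04942375 326.79842216]
```

View pics/wrist4.png

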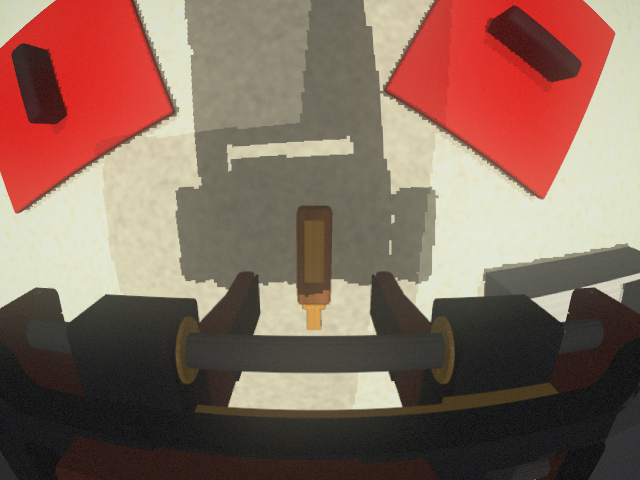

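The tag at (314,255) lies centred between the fingers and aligned, as predicted. Grasp it.

{"api": "arm_command", "payload": {"series": [{"linear": [-0.002, 0, 0.02], "turn": 0}, {"linear": [0, 0, 0.03], "turn": 0}, {"linear": [0, 0, 0.02], "turn": 0}, {"linear": [0, 0, 0.006], "turn": 0}, {"linear": [0, 0, 0], "turn": 0}, {"linear": [0, 0, 0], "turn": 0}]}}

```text
t: 18.65
ee_pos: [469.9, 6.4, 22.9]
orientation: [0.094, 3.138, 0.0]
ft_force: [-0.7, 0.5, -0.7]
width: 52.7
grasp_force: 0.0
```

{"api": "arm_command", "payload": {"series": [{"linear": [0, 0, 0], "turn": 0}, {"linear": [0, 0, 0], "turn": 0}, {"linear": [0, 0, 0], "turn": 0}, {"linear": [0, 0, 0], "turn": 0}, {"linear": [0, 0, 0], "turn": 0}, {"linear": [0, 0, 0], "turn": 0}, {"linear": [0, 0, 0], "turn": 0}, {"linear": [0, 0, 0], "turn": 0}], "jaw": -1}}

```text
t: 19.45
ee_pos: [469.0, 6.4, 21.9]
orientation: [0.094, 3.14, -0.0]
ft_force: [-1.5, -0.1, 5.5]
width: 21.9
grasp_force: 30.0
```

{"api": "arm_command", "payload": {"series": [{"linear": [0, 0, -0.02], "turn": 0}, {"linear": [0, 0, -0.03], "turn": 0}, {"linear": [0, 0, -0.04], "turn": 0}, {"linear": [0, 0, -0.04], "turn": 0}, {"linear": [0, 0, -0.02], "turn": 0}, {"linear": [0, 0, 0], "turn": 0}]}}

```text
t: 20.05
ee_pos: [470.7, 6.4, 174.3]
orientation: [0.094, 3.135, 0.0]
ft_force: [-0.5, 0.2, -0.8]
width: 21.6
grasp_force: 30.0
```

```bash
python3 - <<'E'
from h import *
st(); delta(546,212,170,np.radians(93.4))
E
```

```text
{'t': 20.05, 'qpos': [-0.012, 0.298, 2.018, -0.0, 0.82, -1.523], 'ee_pos': [470.655, 6.434, 174.324], 'orientation': [0.094, 3.135, 0.0], 'ft_force': [-0.48, 0.234, -0.751], 'moment': [0.005, 0.007, -0.009], 'width': 21.612, 'grasp_force': 29.997}
lin [-0.0629, 0.2097, 0.0047] turn -0.1191 q6 -1.523
```

{"api": "arm_command", "payload": {"series": [{"linear": [0, 0, 0], "turn": -0.119}, {"linear": [-0.0164, 0.0357, 0], "turn": 0}, {"linear": [-0.0164, 0.0357, 0], "turn": 0}, {"linear": [-0.0164, 0.0357, 0], "turn": 0}, {"linear": [-0.0164, 0.0357, 0], "turn": 0}, {"linear": [-0.0164, 0.0357, 0], "turn": 0}, {"linear": [0, 0, 0.03], "turn": 0}, {"linear": [0, 0, 0.03], "turn": 0}, {"linear": [0, 0, 0], "turn": 0}]}}

```text
t: 20.95
ee_pos: [536.5, 188.7, 106.6]
orientation: [0.094, -3.131, 0.004]
ft_force: [-1.2, -0.4, -0.9]
width: 21.9
grasp_force: 30.0
```

```bash
python3 - <<'E'
from h import *
st(); delta(542,189.6,30,np.radians(93.4))
E
```

```text
{'t': 20.95, 'qpos': [0.317, 0.534, 1.83, -0.0, 0.787, -1.313], 'ee_pos': [536.549, 188.677, 106.622], 'orientation': [0.094, -3.131, 0.004], 'ft_force': [-1.164, -0.361, -0.925], 'moment': [0.008, 0.072, 0.004], 'width': 21.933, 'grasp_force': 29.997}
lin [-0.0062, 0.0008, 0.0766] turn 0.0006 q6 -1.313
```

{"api": "arm_command", "payload": {"series": [{"linear": [-0.004, 0.001, 0.01], "turn": 0}, {"linear": [0, 0, 0], "turn": 0}, {"linear": [0, 0, 0], "turn": 0}, {"linear": [0, 0, 0], "turn": 0}]}}

```text
t: 21.35
ee_pos: [544.8, 190.7, 102.7]
orientation: [-0.092, 3.139, 0.001]
ft_force: [-0.3, -0.2, 0.2]
width: 21.9
grasp_force: 30.0
```

```bash
python3 - <<'E'
from h import *
st(); delta(542,189.6,30,np.radians(93.4))
E
```

```text
{'t': 21.35, 'qpos': [0.316, 0.546, 1.82, 0.0, 0.774, -1.314], 'ee_pos': [544.792, 190.691, 102.662], 'orientation': [-0.092, 3.139, 0.001], 'ft_force': [-0.253, -0.15, 0.189], 'moment': [0.039, 0.003, -0.008], 'width': 21.909, 'grasp_force': 29.997}
lin [0.003, -0.001, 0.0727] turn -0.0005 q6 -1.314
```

{"api": "arm_command", "payload": {"series": [{"linear": [0.002, -0.001, 0.015], "turn": 0}, {"linear": [0, 0, 0.02], "turn": 0}, {"linear": [0, 0, 0.02], "turn": 0}, {"linear": [0, 0, 0.012], "turn": 0}, {"linear": [0, 0, 0.004], "turn": 0}, {"linear": [0, 0, 0], "turn": 0}, {"linear": [0, 0, 0], "turn": 0}]}}

```text
t: 22.05
ee_pos: [542.8, 189.7, 31.4]
orientation: [-0.093, 3.139, 0.001]
ft_force: [0.2, 0.0, -0.5]
width: 21.4
grasp_force: 30.0
```

{"api": "arm_command", "payload": {"series": [{"linear": [0, 0, 0], "turn": 0}, {"linear": [0, 0, 0], "turn": 0}, {"linear": [0, 0, 0], "turn": 0}, {"linear": [0, 0, 0], "turn": 0}, {"linear": [0, 0, 0], "turn": 0}], "jaw": 0}}

```text
t: 22.55
ee_pos: [542.3, 189.6, 30.8]
orientation: [-0.093, 3.14, 0.0]
ft_force: [-0.3, 0.5, 0.2]
width: 44.2
grasp_force: 0.0
```

{"api": "arm_command", "payload": {"series": [{"linear": [0, 0, -0.03], "turn": 0}, {"linear": [0, 0, -0.04], "turn": 0}, {"linear": [0, 0, -0.04], "turn": 0}, {"linear": [0, 0, -0.04], "turn": 0}, {"linear": [0, 0, -0.02], "turn": 0}, {"linear": [0, 0, 0], "turn": 0}]}}

```text
t: 23.15
ee_pos: [544.0, 190.2, 204.0]
orientation: [-0.093, 3.134, 0.003]
ft_force: [-0.2, -0.4, -0.8]
width: 43.9
grasp_force: 0.0
```

```bash
python3 - <<'E'
from h import *
st(); snap('scene','scene5'); snap('wrist','wrist5')
a=cv2.imread('pics/wrist5.png'); b=cv2.resize(cv2.imread('pics/scene5.png')[120:280,280:440],(480,480)); cv2.imwrite('pics/w5.png',cv2.resize(np.hstack([a[:,80:560],b]),(800,400)))
delta(225,-430,200)
E
```

```text
{'t': 23.15, 'qpos': [0.316, 0.396, 1.773, -0.0, 0.966, -1.314], 'ee_pos': [544.046, 190.184, 204.039], 'orientation': [-0.093, 3.134, 0.003], 'ft_force': [-0.214, -0.392, -0.761], 'moment': [0.073, -0.004, 0.004], 'width': 43.933, 'grasp_force': 0.0}
lin [0.353, -0.5997, 0.0003] turn 0.0 q6 -1.314
```

View pics/w5.png

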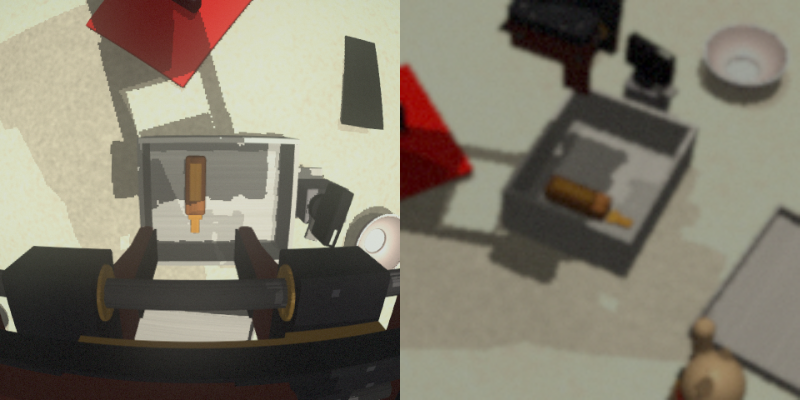

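The tag lies flat in the box. Fetch the lid.

{"api": "arm_command", "payload": {"series": [{"linear": [0, 0, 0], "turn": 0.14}, {"linear": [0, 0, 0], "turn": 0.14}, {"linear": [0, 0, 0], "turn": 0.14}, {"linear": [0, 0, 0], "turn": 0.14}, {"linear": [0, 0, 0], "turn": 0.14}, {"linear": [0, 0, 0], "turn": 0.14}, {"linear": [0, 0, 0], "turn": 0.14}, {"linear": [0, 0, 0], "turn": 0.14}, {"linear": [-0.0116, -0.0171, 0], "turn": 0}, {"linear": [-0.0216, -0.0321, 0], "turn": 0}]}}

```text
t: 24.25
ee_pos: [515.0, 137.1, 198.4]
orientation: [-1.586, -2.71, 0.002]
ft_force: [-0.2, -1.6, -0.6]
width: 44.0
grasp_force: 0.0
```

{"api": "arm_command", "payload": {"series": [{"linear": [-0.0216, -0.0321, 0], "turn": 0}, {"linear": [-0.0216, -0.0321, 0], "turn": 0}, {"linear": [-0.0216, -0.0321, 0], "turn": 0}, {"linear": [-0.0216, -0.0321, 0], "turn": 0}, {"linear": [-0.0216, -0.0321, 0], "turn": 0}, {"linear": [-0.0216, -0.0321, 0], "turn": 0}, {"linear": [-0.0216, -0.0321, 0], "turn": 0}, {"linear": [-0.0216, -0.0321, 0], "turn": 0}, {"linear": [-0.0216, -0.0321, 0], "turn": 0}, {"linear": [-0.0216, -0.0321, 0], "turn": 0}]}}

```text
t: 25.25
ee_pos: [338.9, -209.2, 199.1]
orientation: [-1.587, -2.707, -0.0]
ft_force: [1.0, -0.1, -0.3]
width: 44.1
grasp_force: 0.0
```

{"api": "arm_command", "payload": {"series": [{"linear": [-0.0216, -0.0321, 0], "turn": 0}, {"linear": [-0.0216, -0.0321, 0], "turn": 0}, {"linear": [-0.0216, -0.0321, 0], "turn": 0}, {"linear": [-0.0216, -0.0321, 0], "turn": 0}, {"linear": [-0.0216, -0.0321, 0], "turn": 0}, {"linear": [-0.0216, -0.0321, 0], "turn": 0}, {"linear": [-0.01, -0.015, 0], "turn": 0}, {"linear": [0, 0, 0], "turn": 0}, {"linear": [0, 0, 0], "turn": 0}, {"linear": [0, 0, 0], "turn": 0}]}}

```text
t: 26.25
ee_pos: [227.8, -430.3, 199.7]
orientation: [-1.587, -2.709, -0.002]
ft_force: [0.2, -0.6, 0.0]
width: 43.9
grasp_force: 0.0
```

```bash
python3 - <<'E'
from h import *
st(); delta(228.5,-430.8,37.7,np.radians(29.2))
for v in ([1.589,2.71,0],ctrl.get_obs()['orientation']):
  M=R.from_rotvec(v).as_matrix(); print(np.degrees(np.arctan2(M[1,1],M[0,1])))
E
```

```text
{'t': 26.25, 'qpos': [-1.108, 0.282, 1.962, 0.0, 0.9, -1.619], 'ee_pos': [227.796, -430.264, 199.71], 'orientation': [-1.587, -2.709, -0.002], 'ft_force': [0.164, -0.587, 0.018], 'moment': [-0.043, -0.013, -0.003], 'width': 43.902, 'grasp_force': 0.0}
lin [-0.0012, 0.0003, 0.162] turn 0.001 q6 -1.619
29.22981180344386
29.259805914079106
```

{"api": "arm_command", "payload": {"series": [{"linear": [-0.001, 0, 0.03], "turn": 0}, {"linear": [0, 0, 0.04], "turn": 0}, {"linear": [0, 0, 0.04], "turn": 0}, {"linear": [0, 0, 0.03], "turn": 0}, {"linear": [0, 0, 0.015], "turn": 0}, {"linear": [0, 0, 0.007], "turn": 0}, {"linear": [0, 0, 0], "turn": 0}, {"linear": [0, 0, 0], "turn": 0}]}}

```text
t: 27.05
ee_pos: [228.7, -432.7, 39.4]
orientation: [1.588, 2.71, -0.001]
ft_force: [0.5, -0.1, 0.2]
width: 43.6
grasp_force: 0.0
```

{"api": "arm_command", "payload": {"series": [{"linear": [0, 0, 0], "turn": 0}, {"linear": [0, 0, 0], "turn": 0}, {"linear": [0, 0, 0], "turn": 0}, {"linear": [0, 0, 0], "turn": 0}, {"linear": [0, 0, 0], "turn": 0}, {"linear": [0, 0, 0], "turn": 0}, {"linear": [0, 0, 0], "turn": 0}], "jaw": -1}}

```text
t: 27.75
ee_pos: [228.3, -432.9, 39.0]
orientation: [1.589, 2.709, -0.0]
ft_force: [0.2, 0.7, 6.8]
width: 13.9
grasp_force: 30.0
```

{"api": "arm_command", "payload": {"series": [{"linear": [0, 0, -0.01], "turn": 0}, {"linear": [0, 0, -0.03], "turn": 0}, {"linear": [0, 0, -0.04], "turn": 0}, {"linear": [0, 0, -0.04], "turn": 0}, {"linear": [0, 0, -0.04], "turn": 0}, {"linear": [0, 0, 0], "turn": 0}]}}

```text
t: 28.35
ee_pos: [229.4, -435.2, 203.8]
orientation: [1.585, 2.703, -0.008]
ft_force: [0.3, -0.2, -2.3]
width: 13.6
grasp_force: 30.0
```

```bash
python3 - <<'E'
from h import *
st(); delta(551.5,212.1,200,np.radians(93.4))
E
```

```text
{'t': 28.35, 'qpos': [-1.11, 0.278, 1.955, -0.0, 0.899, -1.62], 'ee_pos': [229.415, -435.231, 203.779], 'orientation': [1.585, 2.703, -0.008], 'ft_force': [0.27, -0.197, -2.334], 'moment': [-0.123, 0.023, -0.012], 'width': 13.567, 'grasp_force': 29.999}
lin [0.4077, 0.5971, -0.0003] turn -1.1202 q6 -1.62
```

{"api": "arm_command", "payload": {"series": [{"linear": [0.0113, 0.0166, 0], "turn": 0}, {"linear": [0.0226, 0.03325, 0], "turn": 0}, {"linear": [0.0226, 0.03325, 0], "turn": 0}, {"linear": [0.0226, 0.03325, 0], "turn": 0}, {"linear": [0.0226, 0.03325, 0], "turn": 0}, {"linear": [0.0226, 0.03325, 0], "turn": 0}, {"linear": [0.0226, 0.03325, 0], "turn": 0}, {"linear": [0.0226, 0.03325, 0], "turn": 0}, {"linear": [0.0226, 0.03325, 0], "turn": 0}, {"linear": [0.0226, 0.03325, 0], "turn": 0}]}}

```text
t: 29.35
ee_pos: [398.6, -89.3, 197.9]
orientation: [-1.588, -2.709, 0.001]
ft_force: [0.8, -1.5, -3.2]
width: 13.9
grasp_force: 30.0
```

{"api": "arm_command", "payload": {"series": [{"linear": [0.0226, 0.03325, 0], "turn": 0}, {"linear": [0.0226, 0.03325, 0], "turn": 0}, {"linear": [0.0226, 0.03325, 0], "turn": 0}, {"linear": [0.0226, 0.03325, 0], "turn": 0}, {"linear": [0.0226, 0.03325, 0], "turn": 0}, {"linear": [0.0226, 0.03325, 0], "turn": 0}, {"linear": [0.0226, 0.03325, 0], "turn": 0}, {"linear": [0.0226, 0.03325, 0], "turn": 0}, {"linear": [0.0113, 0.0166, 0], "turn": 0}, {"linear": [0, 0, 0], "turn": 0}]}}

```text
t: 30.35
ee_pos: [552.1, 216.6, 197.2]
orientation: [-1.585, -2.711, 0.001]
ft_force: [0.1, -0.8, -3.4]
width: 13.8
grasp_force: 30.0
```

{"api": "arm_command", "payload": {"series": [{"linear": [0, 0, 0], "turn": -0.12}, {"linear": [0, 0, 0], "turn": -0.125}, {"linear": [0, 0, 0], "turn": -0.125}, {"linear": [0, 0, 0], "turn": -0.125}, {"linear": [0, 0, 0], "turn": -0.125}, {"linear": [0, 0, 0], "turn": -0.125}, {"linear": [0, 0, 0], "turn": -0.125}, {"linear": [0, 0, 0], "turn": -0.125}, {"linear": [0, 0, 0], "turn": -0.125}, {"linear": [0, 0, 0], "turn": 0}]}}

```text
t: 31.35
ee_pos: [550.7, 213.2, 197.6]
orientation: [0.094, -3.138, 0.002]
ft_force: [0.4, 0.0, -2.4]
width: 13.8
grasp_force: 30.0
```

```bash
python3 - <<'E'
from h import *
st(); delta(553.4,212.2,87.6,np.radians(93.4))
E
```

```text
{'t': 31.35, 'qpos': [0.349, 0.428, 1.74, -0.0, 0.977, -1.281], 'ee_pos': [550.734, 213.189, 197.624], 'orientation': [0.094, -3.138, 0.002], 'ft_force': [0.439, 0.02, -2.417], 'moment': [0.024, -0.01, -0.008], 'width': 13.82, 'grasp_force': 29.998}
lin [-0.0029, -0.001, 0.11] turn 0.0003 q6 -1.281
```

{"api": "arm_command", "payload": {"series": [{"linear": [-0.002, -0.001, 0.03], "turn": 0}, {"linear": [0, 0, 0.03], "turn": 0}, {"linear": [0, 0, 0.025], "turn": 0}, {"linear": [0, 0, 0], "turn": 0}, {"linear": [0, 0, 0], "turn": 0}, {"linear": [0, 0, 0], "turn": 0}, {"linear": [0, 0, 0], "turn": 0}]}}

```text
t: 32.05
ee_pos: [554.9, 213.8, 115.2]
orientation: [-0.092, 3.138, 0.001]
ft_force: [-0.1, 0.2, -3.0]
width: 14.1
grasp_force: 30.0
```

```bash
python3 - <<'E'
from h import *
st(); delta(553.4,212.2,87.6,np.radians(93.4))
E
```

```text
{'t': 32.05, 'qpos': [0.348, 0.546, 1.776, 0.0, 0.817, -1.281], 'ee_pos': [554.878, 213.849, 115.212], 'orientation': [-0.092, 3.138, 0.001], 'ft_force': [-0.109, 0.232, -2.956], 'moment': [0.076, -0.063, 0.01], 'width': 14.075, 'grasp_force': 30.0}
lin [0.0016, -0.0016, 0.0276] turn -0.0009 q6 -1.281
```

{"api": "arm_command", "payload": {"series": [{"linear": [0.0015, -0.0015, 0.01], "turn": 0}, {"linear": [0, 0, 0.008], "turn": 0}, {"linear": [0, 0, 0.004], "turn": 0}, {"linear": [0, 0, 0.002], "turn": 0}, {"linear": [0, 0, 0.002], "turn": 0}, {"linear": [0, 0, 0.002], "turn": 0}, {"linear": [0, 0, 0], "turn": 0}, {"linear": [0, 0, 0], "turn": 0}]}}

```text
t: 32.85
ee_pos: [552.4, 212.0, 88.0]
orientation: [0.093, -3.14, 0.0]
ft_force: [-8.6, -3.5, 20.9]
width: 13.9
grasp_force: 30.0
```

```bash
python3 - <<'E'
from h import *
st(); delta(553.4,212.2,87.6,np.radians(93.4))
E
```

```text
{'t': 32.85, 'qpos': [0.346, 0.585, 1.79, -0.0, 0.767, -1.284], 'ee_pos': [552.427, 211.973, 88.022], 'orientation': [0.093, -3.14, 0.0], 'ft_force': [-8.564, -3.479, 20.919], 'moment': [-0.596, 1.365, -0.002], 'width': 13.896, 'grasp_force': 30.004}
lin [-0.001, 0.0002, 0.0004] turn -0.0001 q6 -1.284
```

Down at the expected height with contact force. Release it and inspect the fit.

{"api": "arm_command", "payload": {"series": [{"linear": [0, 0, 0], "turn": 0}, {"linear": [0, 0, 0], "turn": 0}, {"linear": [0, 0, 0], "turn": 0}, {"linear": [0, 0, 0], "turn": 0}, {"linear": [0, 0, 0], "turn": 0}, {"linear": [0, 0, 0], "turn": 0}], "jaw": 0.2}}

```text
t: 33.45
ee_pos: [552.5, 212.0, 85.5]
orientation: [0.093, -3.14, 0.0]
ft_force: [0.1, -0.0, 0.4]
width: 52.5
grasp_force: 0.0
```

{"api": "arm_command", "payload": {"series": [{"linear": [0, 0, -0.03], "turn": 0}, {"linear": [0, 0, -0.04], "turn": 0}, {"linear": [0, 0, -0.04], "turn": 0}, {"linear": [0, 0, 0], "turn": 0}, {"linear": [0, 0, 0], "turn": 0}]}}

```text
t: 33.95
ee_pos: [553.0, 212.2, 196.5]
orientation: [-0.093, 3.138, 0.001]
ft_force: [-0.5, -0.6, -0.8]
width: 52.4
grasp_force: 0.0
```

```bash
python3 - <<'E'
from h import *
st(); snap('scene','scene6'); snap('wrist','wrist6')
a=cv2.imread('pics/wrist6.png'); b=cv2.resize(cv2.imread('pics/scene6.png')[120:240,300:420],(480,480)); cv2.imwrite('pics/w6.png',cv2.resize(np.hstack([a[:,80:560],b]),(800,400)))
delta(545.5,313.5,200,np.radians(3.4+74.5))
E
```

```text
{'t': 33.95, 'qpos': [0.346, 0.43, 1.739, -0.0, 0.97, -1.284], 'ee_pos': [552.993, 212.196, 196.528], 'orientation': [-0.093, 3.138, 0.001], 'ft_force': [-0.458, -0.55, -0.766], 'moment': [0.039, -0.012, 0.017], 'width': 52.412, 'grasp_force': 0.0}
lin [0.0002, 0.102, -0.0056] turn 0.2704 q6 -1.284
```

View pics/w6.png

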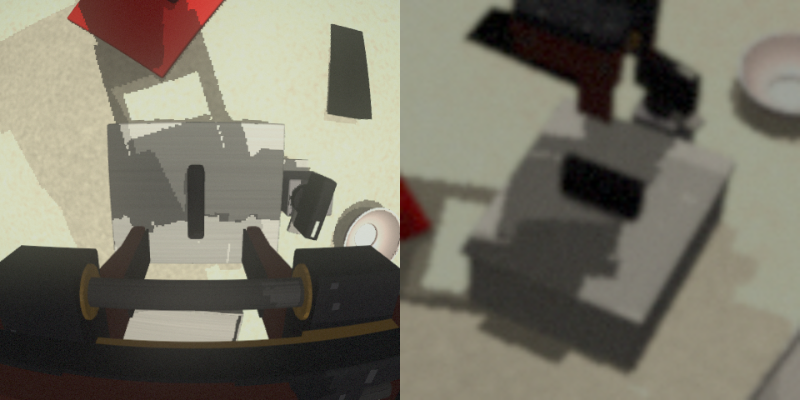

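{"api": "arm_command", "payload": {"series": [{"linear": [0, 0, 0.03], "turn": 0}, {"linear": [0, 0, 0.03], "turn": 0}, {"linear": [0, 0, 0], "turn": 0}, {"linear": [0, 0, 0], "turn": 0}, {"linear": [0, 0, 0], "turn": 0}, {"linear": [0, 0, 0], "turn": 0}, {"linear": [0, 0, 0.012], "turn": 0}, {"linear": [0, 0, 0.006], "turn": 0}, {"linear": [0, 0, 0.004], "turn": 0}, {"linear": [0, 0, 0], "turn": 0}], "jaw": -1}}

```text
t: 35.05
ee_pos: [552.2, 211.9, 114.3]
orientation: [0.093, -3.139, 0.001]
ft_force: [-4.4, -2.0, 11.4]
width: 0.4
grasp_force: 5.7
```

```bash
python3 - <<'E'
from h import *
st()
E
```

```text
{'t': 35.05, 'qpos': [0.346, 0.545, 1.782, -0.0, 0.816, -1.284], 'ee_pos': [552.202, 211.885, 114.336], 'orientation': [0.093, -3.139, 0.001], 'ft_force': [-4.406, -1.968, 11.363], 'moment': [-0.241, 0.799, -0.009], 'width': 0.392, 'grasp_force': 5.712}
```

The fin top is at 95 mm, so the lid is fully seated. Next, the knob.

{"api": "arm_command", "payload": {"series": [{"linear": [0, 0, -0.03], "turn": 0}, {"linear": [0, 0, -0.04], "turn": 0}, {"linear": [0, 0.025, -0.015], "turn": 0}, {"linear": [0, 0.04, 0], "turn": 0}, {"linear": [0, 0.036, 0], "turn": 0}, {"linear": [0, 0, 0], "turn": 0.135}, {"linear": [0, 0, 0], "turn": 0.135}, {"linear": [0, 0, 0], "turn": 0}, {"linear": [0, 0, 0], "turn": 0}, {"linear": [0, 0, 0], "turn": 0}], "jaw": 0.5}}

```text
t: 36.05
ee_pos: [546.6, 312.6, 198.5]
orientation: [-0.327, -3.124, 0.0]
ft_force: [-0.1, -0.6, 0.5]
width: 65.8
grasp_force: 0.0
```

```bash
python3 - <<'E'
from h import *
st(); delta(545.7,313.6,95,np.radians(3.4+74.5))
E
```

```text
{'t': 36.05, 'qpos': [0.501, 0.479, 1.651, -0.0, 1.012, -0.862], 'ee_pos': [546.63, 312.574, 198.512], 'orientation': [-0.327, -3.124, 0.0], 'ft_force': [-0.119, -0.621, 0.517], 'moment': [0.014, 0.015, 0.001], 'width': 65.751, 'grasp_force': 0.0}
lin [0.0011, 0.0008, 0.1035] turn 0.0026 q6 -0.862
```

{"api": "arm_command", "payload": {"series": [{"linear": [0.001, 0.001, 0.03], "turn": 0}, {"linear": [0, 0, 0.03], "turn": 0}, {"linear": [0, 0, 0.03], "turn": 0}, {"linear": [0, 0, 0.0135], "turn": 0}, {"linear": [0, 0, 0], "turn": 0}, {"linear": [0, 0, 0], "turn": 0}]}}

```text
t: 36.65
ee_pos: [546.4, 314.2, 95.9]
orientation: [0.33, 3.124, 0.001]
ft_force: [0.3, -0.2, 0.6]
width: 65.5
grasp_force: 0.0
```

{"api": "arm_command", "payload": {"series": [{"linear": [0, 0, 0], "turn": 0}, {"linear": [0, 0, 0], "turn": 0}, {"linear": [0, 0, 0], "turn": 0}, {"linear": [0, 0, 0], "turn": 0}, {"linear": [0, 0, 0], "turn": 0}, {"linear": [0, 0, 0], "turn": 0}, {"linear": [0, 0, 0], "turn": 0}, {"linear": [0, 0, 0], "turn": 0}, {"linear": [0, 0, 0], "turn": 0}, {"linear": [0, 0, 0], "turn": 0}], "jaw": -1}}

```text
t: 37.65
ee_pos: [545.8, 313.7, 95.4]
orientation: [-0.33, -3.124, 0.001]
ft_force: [-0.9, -2.7, 5.2]
width: 13.1
grasp_force: 32.0
```

{"api": "arm_command", "payload": {"series": [{"linear": [0, 0, 0], "turn": 0.13}, {"linear": [0, 0, 0], "turn": 0.13}, {"linear": [0, 0, 0], "turn": 0.13}, {"linear": [0, 0, 0], "turn": 0.13}, {"linear": [0, 0, 0], "turn": 0.13}, {"linear": [0, 0, 0], "turn": 0}]}}

```text
t: 38.25
ee_pos: [545.6, 313.4, 95.4]
orientation: [-1.316, -2.853, 0.002]
ft_force: [-1.5, -4.1, 7.2]
width: 13.2
grasp_force: 31.9
```

{"api": "arm_command", "payload": {"series": [{"linear": [0, 0, 0], "turn": 0.13}, {"linear": [0, 0, 0], "turn": 0.13}, {"linear": [0, 0, 0], "turn": 0.13}, {"linear": [0, 0, 0], "turn": 0.13}, {"linear": [0, 0, 0], "turn": 0.13}, {"linear": [0, 0, 0], "turn": 0.03}, {"linear": [0, 0, 0], "turn": 0}, {"linear": [0, 0, 0], "turn": 0}]}}

```text
t: 39.05
ee_pos: [545.2, 313.3, 95.4]
orientation: [2.185, 2.256, -0.003]
ft_force: [-4.7, -5.0, 7.7]
width: 13.4
grasp_force: 31.2
```

```bash
python3 - <<'E'
from h import *
st(); delta(545.7,313.6,95,np.radians(3.4))
E
```

```text
{'t': 39.05, 'qpos': [0.503, 0.616, 1.7, -0.001, 0.827, 0.472], 'ee_pos': [545.212, 313.259, 95.398], 'orientation': [2.185, 2.256, -0.003], 'ft_force': [-4.659, -5.048, 7.742], 'moment': [-1.127, 0.472, 0.669], 'width': 13.445, 'grasp_force': 31.199}
lin [0.0003, 0.0005, 0.0004] turn -0.0274 q6 0.472
```

{"api": "arm_command", "payload": {"series": [{"linear": [0, 0, 0], "turn": 0}, {"linear": [0, 0, 0], "turn": 0}, {"linear": [0, 0, 0], "turn": 0}, {"linear": [0, 0, 0], "turn": 0}, {"linear": [0, 0, 0], "turn": 0}, {"linear": [0, 0, 0], "turn": 0}], "jaw": 0.3}}

```text
t: 39.65
ee_pos: [545.7, 314.0, 94.9]
orientation: [-2.188, -2.254, 0.0]
ft_force: [-0.9, 0.1, -0.3]
width: 55.8
grasp_force: 0.0
```

{"api": "arm_command", "payload": {"series": [{"linear": [0, 0, -0.03], "turn": 0}, {"linear": [0, 0, -0.04], "turn": 0}, {"linear": [0, 0, -0.04], "turn": 0}, {"linear": [0, 0, -0.02], "turn": 0}, {"linear": [0, 0, 0], "turn": 0}, {"linear": [0, 0, 0], "turn": 0}]}}

```text
t: 40.25
ee_pos: [545.5, 313.9, 224.8]
orientation: [-2.188, -2.255, 0.0]
ft_force: [-0.2, 0.3, -1.6]
width: 57.0
grasp_force: 0.0
```

```bash
python3 - <<'E'
from h import *
st(); snap('wrist','wrist7'); crop('wrist7','w7',160,110,480,410,1.8); delta(539,-421.5,230,np.radians(86))
E
```

```text
{'t': 40.25, 'qpos': [0.503, 0.448, 1.633, 0.0, 1.061, 0.473], 'ee_pos': [545.544, 313.928, 224.783], 'orientation': [-2.188, -2.255, 0.0], 'ft_force': [-0.162, 0.344, -1.63], 'moment': [-0.065, 0.082, 0.012], 'width': 56.976, 'grasp_force': 0.0}
lin [-0.7346, -0.0281, -0.0055] turn -1.471 q6 0.473
```

View pics/w7.png

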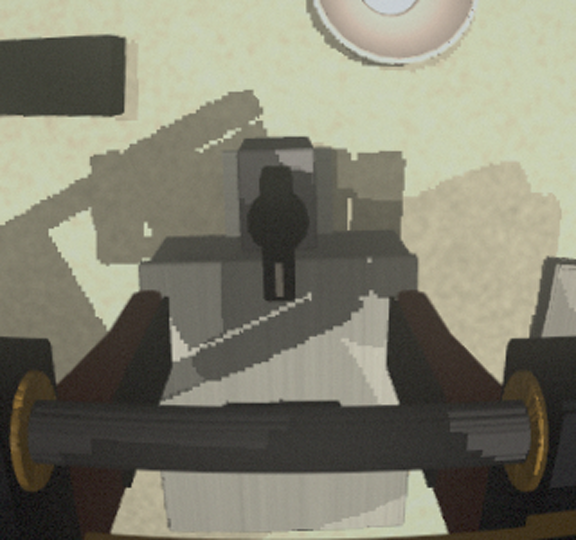

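The latch is shut, with the tongue over the lid's edge. Next, the reader.

{"api": "arm_command", "payload": {"series": [{"linear": [-0.0194, -0.0007, 0], "turn": 0}, {"linear": [-0.0387, -0.0015, 0], "turn": 0}, {"linear": [-0.0387, -0.0015, 0], "turn": 0}, {"linear": [-0.0387, -0.0015, 0], "turn": 0}, {"linear": [-0.0387, -0.0015, 0], "turn": 0}, {"linear": [-0.0387, -0.0015, 0], "turn": 0}, {"linear": [-0.0387, -0.0015, 0], "turn": 0}, {"linear": [-0.0387, -0.0015, 0], "turn": 0}, {"linear": [-0.0387, -0.0015, 0], "turn": 0}, {"linear": [-0.0387, -0.0015, 0], "turn": 0}]}}

```text
t: 41.3
ee_pos: [541.0, -56.2, 223.6]
orientation: [-2.187, -2.253, 0.003]
ft_force: [0.6, 0.3, -0.4]
width: 57.0
grasp_force: 0.0
```

{"api": "arm_command", "payload": {"series": [{"linear": [-0.0387, -0.0015, 0], "turn": 0}, {"linear": [-0.0387, -0.0015, 0], "turn": 0}, {"linear": [-0.0387, -0.0015, 0], "turn": 0}, {"linear": [-0.0387, -0.0015, 0], "turn": 0}, {"linear": [-0.0387, -0.0015, 0], "turn": 0}, {"linear": [-0.0387, -0.0015, 0], "turn": 0}, {"linear": [-0.0387, -0.0015, 0], "turn": 0}, {"linear": [-0.0387, -0.0015, 0], "turn": 0}, {"linear": [-0.0387, -0.0015, 0], "turn": 0}, {"linear": [-0.0194, -0.0005, 0], "turn": 0}], "jaw": 0.7}}

```text
t: 42.3
ee_pos: [537.7, -424.8, 223.3]
orientation: [-2.189, -2.25, 0.001]
ft_force: [0.1, 0.1, -0.5]
width: 74.5
grasp_force: 0.0
```

{"api": "arm_command", "payload": {"series": [{"linear": [0, 0, 0], "turn": 0.14}, {"linear": [0, 0, 0], "turn": 0.14}, {"linear": [0, 0, 0], "turn": 0.14}, {"linear": [0, 0, 0], "turn": 0.14}, {"linear": [0, 0, 0], "turn": 0.14}, {"linear": [0, 0, 0], "turn": 0.14}, {"linear": [0, 0, 0], "turn": 0.14}, {"linear": [0, 0, 0], "turn": 0.14}, {"linear": [0, 0, 0], "turn": 0.14}, {"linear": [0, 0, 0], "turn": 0.14}]}}

```text
t: 43.3
ee_pos: [538.8, -421.1, 223.8]
orientation: [-3.125, -0.306, 0.003]
ft_force: [0.4, 0.6, -0.4]
width: 74.8
grasp_force: 0.0
```

{"api": "arm_command", "payload": {"series": [{"linear": [0, 0, 0], "turn": 0.135}, {"linear": [0, 0, 0], "turn": 0.135}, {"linear": [0, 0, 0], "turn": 0}, {"linear": [0, 0, 0], "turn": 0}, {"linear": [0, 0, 0], "turn": 0}]}}

```text
t: 43.8
ee_pos: [539.4, -421.6, 224.7]
orientation: [-3.139, 0.105, 0.001]
ft_force: [-0.5, -0.0, -0.7]
width: 74.7
grasp_force: 0.0
```

```bash
python3 - <<'E'
from h import *
st(); delta(539,-421.7,76,np.radians(86)); snap('wrist','wrist8')
for yaw in(-4,):
  c,s=np.cos(np.radians(yaw)),np.sin(np.radians(yaw))
  pts=[(539+c*a*15-s*b*15,-421.7+s*a*15+c*b*15,106) for a,b in((1,1),(1,-1),(-1,-1),(-1,1))]
  px=[proj('wrist8',p).round(1) for p in pts]; print(px)
im=cv2.imread('pics/wrist8.png'); 
c=np.mean(px,0).astype(int);print(c); crop('wrist8','w8',max(0,c[0]-120),max(0,c[1]-110),c[0]+120,c[1]+110,2.5)
E
```

```text
{'t': 43.8, 'qpos': [-0.681, 0.528, 1.499, 0.0, 1.115, 0.956], 'ee_pos': [539.377, -421.619, 224.713], 'orientation': [-3.139, 0.105, 0.001], 'ft_force': [-0.46, -0.025, -0.71], 'moment': [0.018, 0.116, 0.033], 'width': 74.695, 'grasp_force': 0.0}
lin [-0.0003, 0.0002, 0.1487] turn 0.0033 q6 0.956
[array([293.5, 222.7]), array([335.1, 222.9]), array([334.4, 262.7]), array([293.9, 262.5])]
[314 242]
```

View pics/w8.png

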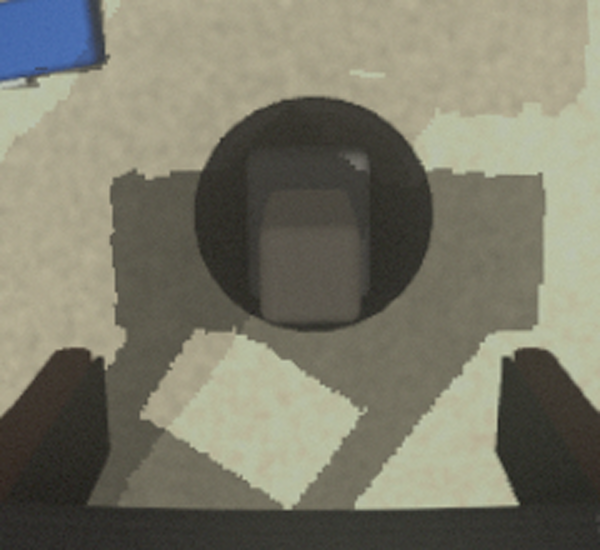

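The reader's handle at crop (310,275) sits centred between the fingers and square to them. Descend and grasp.

{"api": "arm_command", "payload": {"series": [{"linear": [0, 0, 0.03], "turn": 0}, {"linear": [0, 0, 0.04], "turn": 0}, {"linear": [0, 0, 0.04], "turn": 0}, {"linear": [0, 0, 0.03], "turn": 0}, {"linear": [0, 0, 0.0085], "turn": 0}, {"linear": [0, 0, 0], "turn": 0}, {"linear": [0, 0, 0], "turn": 0}]}}

```text
t: 44.55
ee_pos: [540.6, -422.6, 78.2]
orientation: [3.138, -0.108, 0.003]
ft_force: [-0.3, -0.8, -0.1]
width: 74.6
grasp_force: 0.0
```

{"api": "arm_command", "payload": {"series": [{"linear": [0, 0, 0], "turn": 0}, {"linear": [0, 0, 0], "turn": 0}, {"linear": [0, 0, 0], "turn": 0}, {"linear": [0, 0, 0], "turn": 0}, {"linear": [0, 0, 0], "turn": 0}, {"linear": [0, 0, 0], "turn": 0}, {"linear": [0, 0, 0], "turn": 0}, {"linear": [0, 0, 0], "turn": 0}, {"linear": [0, 0, 0], "turn": 0}], "jaw": -1}}

```text
t: 45.45
ee_pos: [539.8, -422.1, 76.8]
orientation: [3.139, -0.109, 0.0]
ft_force: [0.2, -1.2, 1.7]
width: 29.7
grasp_force: 30.0
```

```bash
python3 - <<'E'
from h import *
st()
E
```

```text
{'t': 45.45, 'qpos': [-0.681, 0.707, 1.568, -0.0, 0.866, 0.959], 'ee_pos': [539.808, -422.06, 76.82], 'orientation': [3.139, -0.109, 0.0], 'ft_force': [0.235, -1.166, 1.656], 'moment': [-0.184, 0.228, -0.022], 'width': 29.684, 'grasp_force': 29.994}
```

Gripped 70.8 mm above the nose. The tool can't tilt, so I roll the reader about its rear nose edge on the pad while gripping it. That pivots it about 35° in the fingers.

{"api": "arm_command", "payload": {"series": [{"linear": [0, 0, 0.002], "turn": 0}, {"linear": [-0.0063, 0, -0.0021], "turn": 0}, {"linear": [-0.0065, 0, -0.0017], "turn": 0}, {"linear": [-0.0065, 0, -0.001], "turn": 0}, {"linear": [0, 0, 0], "turn": 0}]}}

```text
t: 45.95
ee_pos: [519.1, -420.1, 79.0]
orientation: [-3.139, 0.11, 0.002]
ft_force: [-0.9, 0.4, -2.3]
width: 29.9
grasp_force: 30.0
```

```bash
python3 - <<'E'
from h import *
st()
E
```

```text
{'t': 45.95, 'qpos': [-0.698, 0.684, 1.61, -0.0, 0.849, 0.942], 'ee_pos': [519.098, -420.147, 79.0], 'orientation': [-3.139, 0.11, 0.002], 'ft_force': [-0.877, 0.378, -2.262], 'moment': [0.002, 0.125, 0.041], 'width': 29.858, 'grasp_force': 29.999}
```

The reader only lifted: fz equals its weight, so it did not pivot. A better way is to press its nose down on the stand's top rear ridge. The free side then rotates until the nose lies flush with the 35° slope. First, lift it and locate the ridge.

{"api": "arm_command", "payload": {"series": [{"linear": [0, 0, -0.02], "turn": 0}, {"linear": [0, 0, -0.03], "turn": 0}, {"linear": [0, 0, -0.04], "turn": 0}, {"linear": [0, 0, -0.03], "turn": 0}, {"linear": [0, 0, 0], "turn": 0}, {"linear": [0, 0, 0], "turn": 0}]}}

```text
t: 46.55
ee_pos: [520.3, -420.5, 199.3]
orientation: [3.139, -0.109, 0.001]
ft_force: [0.2, -0.3, -2.1]
width: 29.8
grasp_force: 30.0
```

```bash
python3 - <<'E'
from h import *
o2=(350,150);s=4.4
t=W('top0',[(67,125),(250,142)],54,o2,s); b=W('top0',[(52,261),(230,276)],8,o2,s)
print(t.round(1),t.mean(0).round(1),np.linalg.norm(t[1]-t[0]),b.round(1),b.mean(0).round(1),np.linalg.norm(b[1]-b[0]))
for e in(t[0]-t[1],b[0]-b[1],t.mean(0)-b.mean(0)): print(np.degrees(np.arctan2(e[1],e[0])),np.linalg.norm(e[:2]))
st(); yaw=np.radians(-6); r=np.array([657,-152.3])+33*np.array([np.cos(yaw),np.sin(yaw)]); print(r)
p=r-20*np.array([np.cos(yaw),np.sin(yaw)]); print(p); delta(*p,200,np.radians(84))
E
```

```text
[[ 692.9 -105.3   54. ]
 [ 682.1 -204.3   54. ]] [ 687.5 -154.8   54. ] 99.59609457604049 [[ 627.3  -99.4    8. ]
 [ 617.5 -199.     8. ]] [ 622.4 -149.2    8. ] 100.0518250529037
83.7388453053258 99.59609457604049
84.34683103442534 100.0518250529037
-4.906769234674179 65.34327288824396
{'t': 46.55, 'qpos': [-0.697, 0.533, 1.556, 0.0, 1.052, 0.943], 'ee_pos': [520.343, -420.465, 199.292], 'orientation': [3.139, -0.109, 0.001], 'ft_force': [0.161, -0.262, -2.119], 'moment': [0.012, 0.195, 0.025], 'width': 29.772, 'grasp_force': 29.999}
[ 689.81922255 -155.74943929]
[ 669.92878464 -153.65887002]
lin [0.1308, -0.2765, -0.0007] turn 0.0354 q6 0.943
```

{"api": "arm_command", "payload": {"series": [{"linear": [0.0164, -0.0346, 0], "turn": 0}, {"linear": [0.0164, -0.0346, 0], "turn": 0}, {"linear": [0.0164, -0.0346, 0], "turn": 0}, {"linear": [0.0164, -0.0346, 0], "turn": 0}, {"linear": [0.0164, -0.0346, 0], "turn": 0}, {"linear": [0.0164, -0.0346, 0], "turn": 0}, {"linear": [0.0164, -0.0346, 0], "turn": 0}, {"linear": [0.0164, -0.0346, 0], "turn": 0.035}, {"linear": [0, 0, 0.02], "turn": 0}, {"linear": [0, 0, 0.02], "turn": 0}]}}

```text
t: 47.55
ee_pos: [670.0, -151.6, 156.5]
orientation: [-3.137, 0.16, 0.004]
ft_force: [0.2, -0.6, -2.6]
width: 29.6
grasp_force: 30.0
```

{"api": "arm_command", "payload": {"series": [{"linear": [0, 0, 0.02], "turn": 0}, {"linear": [0, 0, 0], "turn": 0}, {"linear": [0, 0, 0], "turn": 0}, {"linear": [0, 0, 0], "turn": 0}]}}

```text
t: 47.95
ee_pos: [670.7, -153.7, 139.7]
orientation: [3.137, -0.164, 0.0]
ft_force: [-0.3, -0.3, -0.9]
width: 30.4
grasp_force: 30.0
```

```bash
python3 - <<'E'
from h import *
st(); delta(669.5,-153.4,124.8,np.radians(84))
E
```

```text
{'t': 47.95, 'qpos': [-0.243, 0.629, 1.541, 0.0, 0.971, 1.433], 'ee_pos': [670.689, -153.651, 139.657], 'orientation': [3.137, -0.164, 0.0], 'ft_force': [-0.26, -0.329, -0.915], 'moment': [0.002, 0.135, -0.008], 'width': 30.377, 'grasp_force': 29.999}
lin [-0.0012, -0.0001, 0.0149] turn 0.0003 q6 1.433
```

{"api": "arm_command", "payload": {"series": [{"linear": [-0.001, 0, 0.008], "turn": 0}, {"linear": [0, 0, 0.005], "turn": 0}, {"linear": [0, 0, 0.002], "turn": 0}, {"linear": [0, 0, 0.0015], "turn": 0}, {"linear": [0, 0, 0.001], "turn": 0}, {"linear": [0, 0, 0], "turn": 0}]}}

```text
t: 48.55
ee_pos: [669.3, -153.4, 124.0]
orientation: [3.137, -0.164, -0.001]
ft_force: [-6.4, 1.0, 11.6]
width: 29.8
grasp_force: 30.0
```

{"api": "arm_command", "payload": {"series": [{"linear": [-0.003, 0, 0.001], "turn": 0}, {"linear": [-0.003, 0, 0.001], "turn": 0}, {"linear": [-0.003, 0, 0.0013], "turn": 0}, {"linear": [-0.003, 0, 0.0013], "turn": 0}, {"linear": [0, 0, 0], "turn": 0}]}}

```text
t: 49.05
ee_pos: [661.2, -152.6, 121.2]
orientation: [3.136, -0.164, 0.015]
ft_force: [2.2, 1.4, 12.7]
width: 29.8
grasp_force: 30.0
```

```bash
python3 - <<'E'
from h import *
st()
E
```

```text
{'t': 49.05, 'qpos': [-0.245, 0.637, 1.579, 0.001, 0.917, 1.43], 'ee_pos': [661.203, -152.558, 121.181], 'orientation': [3.136, -0.164, 0.015], 'ft_force': [2.161, 1.363, 12.741], 'moment': [0.279, -0.648, 0.036], 'width': 29.836, 'grasp_force': 30.002}
```

{"api": "arm_command", "payload": {"series": [{"linear": [-0.003, 0, 0.0016], "turn": 0}, {"linear": [-0.003, 0, 0.0016], "turn": 0}, {"linear": [-0.003, 0, 0.0017], "turn": 0}, {"linear": [-0.003, 0, 0.0018], "turn": 0}, {"linear": [-0.0027, 0, 0.0018], "turn": 0}, {"linear": [-0.0027, 0, 0.0018], "turn": 0}, {"linear": [0, 0, 0], "turn": 0}]}}

```text
t: 49.75
ee_pos: [642.7, -150.6, 110.1]
orientation: [3.136, -0.164, 0.01]
ft_force: [-1.9, 1.9, 12.2]
width: 29.6
grasp_force: 30.0
```

```bash
python3 - <<'E'
from h import *
st()
E
```

```text
{'t': 49.75, 'qpos': [-0.248, 0.63, 1.626, 0.001, 0.879, 1.426], 'ee_pos': [642.712, -150.622, 110.138], 'orientation': [3.136, -0.164, 0.01], 'ft_force': [-1.851, 1.906, 12.248], 'moment': [0.271, -0.168, 0.097], 'width': 29.621, 'grasp_force': 30.002}
```

{"api": "arm_command", "payload": {"series": [{"linear": [-0.0026, 0, 0.0021], "turn": 0}, {"linear": [-0.0025, 0, 0.0022], "turn": 0}, {"linear": [-0.0024, 0, 0.0022], "turn": 0}, {"linear": [-0.0022, 0, 0.0024], "turn": 0}, {"linear": [-0.002, 0, 0.0024], "turn": 0}, {"linear": [0, 0, 0], "turn": 0}, {"linear": [0, 0, 0], "turn": 0}]}}

```text
t: 50.45
ee_pos: [629.9, -149.3, 98.1]
orientation: [3.137, -0.164, 0.005]
ft_force: [-4.2, 1.5, 10.9]
width: 30.1
grasp_force: 30.0
```

```bash
python3 - <<'E'
from h import *
st()
E
```

```text
{'t': 50.45, 'qpos': [-0.251, 0.632, 1.658, 0.0, 0.848, 1.424], 'ee_pos': [629.895, -149.314, 98.098], 'orientation': [3.137, -0.164, 0.005], 'ft_force': [-4.228, 1.549, 10.938], 'moment': [0.243, 0.21, 0.03], 'width': 30.101, 'grasp_force': 30.001}
```

{"api": "arm_command", "payload": {"series": [{"linear": [0.0006, 0, 0.0009], "turn": 0}, {"linear": [0.0006, 0, 0.0009], "turn": 0}, {"linear": [0, 0, 0], "turn": 0}, {"linear": [0, 0, 0], "turn": 0}]}}

```text
t: 50.85
ee_pos: [629.4, -149.2, 96.4]
orientation: [3.137, -0.164, -0.001]
ft_force: [-10.8, 2.5, 18.4]
width: 29.8
grasp_force: 30.0
```

```bash
python3 - <<'E'
from h import *
st()
snap('scene','scene9'); snap('wrist','wrist9')
a=cv2.resize(cv2.imread('pics/scene9.png')[250:420,240:410],(480,480)); b=cv2.imread('pics/wrist9.png')[:,80:560]
cv2.imwrite('pics/m9.png',cv2.resize(np.hstack([a,b]),(800,400)))
E
```

```text
{'t': 50.85, 'qpos': [-0.251, 0.635, 1.658, -0.0, 0.849, 1.424], 'ee_pos': [629.356, -149.227, 96.399], 'orientation': [3.137, -0.164, -0.001], 'ft_force': [-10.803, 2.528, 18.357], 'moment': [0.258, 1.224, 0.029], 'width': 29.768, 'grasp_force': 30.001}
```

View pics/m9.png

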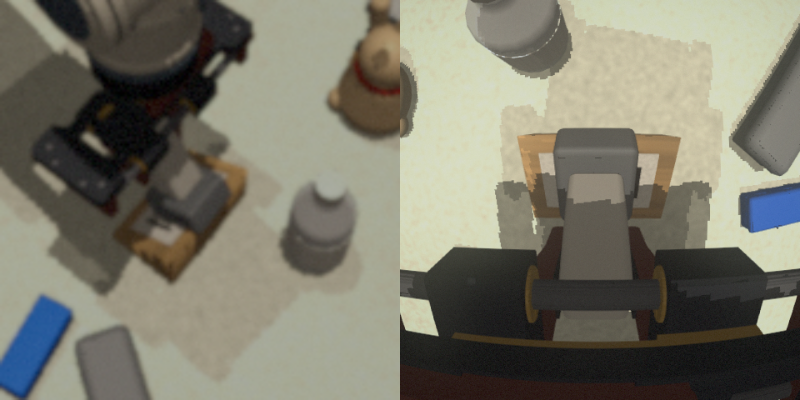

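The picture shows the reader tilted, with its nose flush on the slope, and the contact force lies along the slope normal. Back off 50 mm along the normal and centre on the label.

{"api": "arm_command", "payload": {"series": [{"linear": [-0.005, 0, -0.0072], "turn": 0}, {"linear": [-0.012, 0, -0.017], "turn": 0}, {"linear": [-0.012, 0, -0.017], "turn": 0}, {"linear": [-0.006, 0, 0.004], "turn": 0}, {"linear": [-0.005, 0, 0.004], "turn": 0}, {"linear": [0, 0, 0], "turn": 0}, {"linear": [0, 0, 0], "turn": 0}, {"linear": [0, 0, 0], "turn": 0}]}}

```text
t: 51.75
ee_pos: [590.2, -145.1, 126.5]
orientation: [-3.137, 0.164, 0.001]
ft_force: [0.2, 0.7, -2.0]
width: 29.9
grasp_force: 30.0
```

```bash
python3 - <<'E'
from h import *
st(); delta(588.5,-145.3,130,np.radians(84))
EOF=0
E
```

```text
{'t': 51.75, 'qpos': [-0.261, 0.546, 1.74, -0.0, 0.856, 1.414], 'ee_pos': [590.182, -145.063, 126.479], 'orientation': [-3.137, 0.164, 0.001], 'ft_force': [0.182, 0.665, -2.024], 'moment': [0.031, 0.274, -0.016], 'width': 29.918, 'grasp_force': 30.0}
lin [-0.0017, 0.0004, -0.0035] turn 0.0006 q6 1.414
```

{"api": "arm_command", "payload": {"series": [{"linear": [-0.0017, 0.0004, -0.0035], "turn": 0}, {"linear": [0, 0, 0], "turn": 0}, {"linear": [0, 0, 0], "turn": 0}, {"linear": [0, 0, 0], "turn": 0}]}}

```text
t: 52.15
ee_pos: [588.4, -145.3, 130.8]
orientation: [3.137, -0.164, 0.0]
ft_force: [0.2, 0.2, -1.7]
width: 30.3
grasp_force: 30.0
```

```bash
python3 - <<'E'
from h import *
st(); delta(588.5,-145.3,130,np.radians(84)); snap('wrist','wrist10')
g=[cv2.Canny(cv2.imread(f'pics/wrist{i}.png',0),30,90) for i in(9,10)]
# head outline in wrist9 montage (x 555-637,y 130-200 of 400px half) -> full frame scale 1.2
x0,y0,x1,y1=[int(v) for v in(80+(548-400)*1.2,122*1.2,80+(645-400)*1.2,240*1.2)]
T=cv2.imread('pics/wrist9.png',0)[y0:y1,x0:x1]; r=cv2.matchTemplate(cv2.imread('pics/wrist10.png',0)[y0-20:y1+20,x0-20:x1+20],T,cv2.TM_CCOEFF_NORMED); print(cv2.minMaxLoc(r)[1::2])
# predicted nose-edge/head corners for 35deg tilt in the wrist picture
o=ctrl.get_obs(); yaw=np.radians(-6);u=np.array([np.cos(yaw),np.sin(yaw),0]);v=np.array([-u[1],u[0],0]);z=np.array([0,0,1.])
for th in(30,35,40):
  a=np.radians(th); n=np.cos(a)*z-np.sin(a)*u; x=np.cos(a)*u+np.sin(a)*z
  c=o['ee_pos']-70*n; print(th,[proj('wrist10',c+28*x+s*23*v+26*n).round().tolist() for s in(1,-1)],[proj('wrist10',c+28*x+s*23*v).round().tolist() for s in(1,-1)],[proj('wrist10',c+100*n+15*x+s*15*v).round().tolist() for s in(1,-1)],'nose',c.round(1))
E
```

```text
{'t': 52.15, 'qpos': [-0.262, 0.538, 1.742, 0.0, 0.861, 1.413], 'ee_pos': [588.377, -145.284, 130.768], 'orientation': [3.137, -0.164, 0.0], 'ft_force': [0.158, 0.174, -1.687], 'moment': [0.007, 0.194, 0.011], 'width': 30.307, 'grasp_force': 30.0}
lin [0.0001, 0.0, 0.0008] turn 0.0005 q6 1.413
(0.7319214940071106, (20, 20))
30 [[263.0, 195.0], [364.0, 195.0]] [[269.0, 165.0], [359.0, 165.0]] [[270.0, 356.0], [357.0, 356.0]] nose [ 623.2 -148.9   70.1]
35 [[262.0, 192.0], [365.0, 192.0]] [[268.0, 158.0], [360.0, 158.0]] [[270.0, 362.0], [356.0, 362.0]] nose [ 628.3 -149.5   73.4]
40 [[261.0, 189.0], [367.0, 190.0]] [[266.0, 151.0], [362.0, 151.0]] [[271.0, 368.0], [356.0, 368.0]] nose [ 633.1 -150.    77.1]
```

The reader has not shifted in the grip, and the nose is 50 mm out on the label's normal. Hold for about 3 s.

{"api": "arm_command", "payload": {"series": [{"linear": [0, 0, 0], "turn": 0}, {"linear": [0, 0, 0], "turn": 0}, {"linear": [0, 0, 0], "turn": 0}, {"linear": [0, 0, 0], "turn": 0}, {"linear": [0, 0, 0], "turn": 0}, {"linear": [0, 0, 0], "turn": 0}, {"linear": [0, 0, 0], "turn": 0}, {"linear": [0, 0, 0], "turn": 0}, {"linear": [0, 0, 0], "turn": 0}, {"linear": [0, 0, 0], "turn": 0}]}}

```text
t: 53.2
ee_pos: [588.3, -145.3, 130.7]
orientation: [3.137, -0.164, -0.0]
ft_force: [1.0, -1.0, -2.5]
width: 30.0
grasp_force: 30.0
```

{"api": "arm_command", "payload": {"series": [{"linear": [0, 0, 0], "turn": 0}, {"linear": [0, 0, 0], "turn": 0}, {"linear": [0, 0, 0], "turn": 0}, {"linear": [0, 0, 0], "turn": 0}, {"linear": [0, 0, 0], "turn": 0}, {"linear": [0, 0, 0], "turn": 0}, {"linear": [0, 0, 0], "turn": 0}, {"linear": [0, 0, 0], "turn": 0}, {"linear": [0, 0, 0], "turn": 0}, {"linear": [0, 0, 0], "turn": 0}]}}

```text
t: 54.2
ee_pos: [588.3, -145.3, 130.7]
orientation: [3.137, -0.164, 0.0]
ft_force: [0.3, 0.2, -1.7]
width: 30.0
grasp_force: 30.0
```

{"api": "arm_command", "payload": {"series": [{"linear": [0, 0, 0], "turn": 0}, {"linear": [0, 0, 0], "turn": 0}, {"linear": [0, 0, 0], "turn": 0}, {"linear": [0, 0, 0], "turn": 0}, {"linear": [0, 0, 0], "turn": 0}, {"linear": [0, 0, 0], "turn": 0}, {"linear": [0, 0, 0], "turn": 0}, {"linear": [0, 0, 0], "turn": 0}, {"linear": [0, 0, -0.03], "turn": 0}, {"linear": [0, 0, -0.04], "turn": 0}]}}

```text
t: 55.2
ee_pos: [586.7, -144.8, 199.3]
orientation: [-3.136, 0.164, 0.008]
ft_force: [0.5, 0.0, -1.8]
width: 29.9
grasp_force: 30.0
```

```bash
python3 - <<'E'
from h import *
st(); delta(500,-417,200,np.radians(86))
E
```

```text
{'t': 55.2, 'qpos': [-0.262, 0.445, 1.706, -0.0, 0.996, 1.413], 'ee_pos': [586.66, -144.848, 199.267], 'orientation': [-3.136, 0.164, 0.008], 'ft_force': [0.489, 0.021, -1.848], 'moment': [-0.058, 0.144, 0.012], 'width': 29.871, 'grasp_force': 30.0}
lin [-0.0579, 0.2797, -0.0007] turn -0.0344 q6 1.413
```

The hold is done (about 3 s). Return to the pad; the nose edge will be dragged on the pad to pivot the reader upright.

{"api": "arm_command", "payload": {"series": [{"linear": [-0.008, 0.0353, 0], "turn": 0}, {"linear": [-0.008, 0.0353, 0], "turn": 0}, {"linear": [-0.008, 0.0353, 0], "turn": 0}, {"linear": [-0.008, 0.0353, 0], "turn": 0}, {"linear": [-0.008, 0.0353, 0], "turn": 0}, {"linear": [-0.008, 0.0353, 0], "turn": 0}, {"linear": [-0.008, 0.0353, 0], "turn": 0}, {"linear": [-0.008, 0.0353, 0], "turn": -0.035}, {"linear": [0, 0, 0.03], "turn": 0}, {"linear": [0, 0, 0.03], "turn": 0}]}}

```text
t: 56.2
ee_pos: [495.2, -421.4, 140.9]
orientation: [3.138, -0.112, 0.003]
ft_force: [-0.7, 0.9, -2.6]
width: 29.7
grasp_force: 30.0
```

{"api": "arm_command", "payload": {"series": [{"linear": [0, 0, 0.03], "turn": 0}, {"linear": [0, 0, 0], "turn": 0}, {"linear": [0, 0, 0], "turn": 0}, {"linear": [0, 0, 0], "turn": 0}]}}

```text
t: 56.6
ee_pos: [496.3, -420.2, 112.4]
orientation: [3.138, -0.108, 0.003]
ft_force: [0.6, -0.6, -1.4]
width: 29.7
grasp_force: 30.0
```

```bash
python3 - <<'E'
from h import *
st(); delta(493.6,-418.9,79,np.radians(86))
E
```

```text
{'t': 56.6, 'qpos': [-0.721, 0.616, 1.646, 0.0, 0.877, 0.919], 'ee_pos': [496.269, -420.183, 112.443], 'orientation': [3.138, -0.108, 0.003], 'ft_force': [0.626, -0.576, -1.421], 'moment': [-0.008, 0.247, -0.053], 'width': 29.707, 'grasp_force': 30.0}
lin [-0.0028, -0.0011, 0.0334] turn 0.0008 q6 0.919
```

{"api": "arm_command", "payload": {"series": [{"linear": [-0.0025, -0.001, 0.015], "turn": 0}, {"linear": [0, 0, 0.01], "turn": 0}, {"linear": [0, 0, 0.006], "turn": 0}, {"linear": [0, 0, 0.0025], "turn": 0}, {"linear": [0, 0, 0.0015], "turn": 0}, {"linear": [0, 0, 0], "turn": 0}, {"linear": [0, 0, 0], "turn": 0}]}}

```text
t: 57.3
ee_pos: [493.0, -418.5, 75.9]
orientation: [3.139, -0.109, 0.001]
ft_force: [-0.2, 0.4, -2.0]
width: 29.8
grasp_force: 30.0
```

```bash
python3 - <<'E'
from h import *
st()
E
```

```text
{'t': 57.3, 'qpos': [-0.722, 0.664, 1.663, -0.0, 0.814, 0.918], 'ee_pos': [493.02, -418.493, 75.919], 'orientation': [3.139, -0.109, 0.001], 'ft_force': [-0.232, 0.437, -1.965], 'moment': [-0.026, 0.217, 0.008], 'width': 29.821, 'grasp_force': 30.0}
```

{"api": "arm_command", "payload": {"series": [{"linear": [0, 0, 0.001], "turn": 0}, {"linear": [0, 0, 0.001], "turn": 0}, {"linear": [0, 0, 0], "turn": 0}]}}

```text
t: 57.6
ee_pos: [492.8, -418.3, 73.7]
orientation: [-3.14, 0.109, 0.0]
ft_force: [-0.7, 1.0, -3.1]
width: 30.0
grasp_force: 30.0
```

{"api": "arm_command", "payload": {"series": [{"linear": [0, 0, 0.001], "turn": 0}, {"linear": [0, 0, 0.001], "turn": 0}, {"linear": [0, 0, 0], "turn": 0}]}}

```text
t: 57.9
ee_pos: [493.0, -418.4, 72.8]
orientation: [3.139, -0.109, 0.0]
ft_force: [-2.6, 1.5, 8.3]
width: 30.3
grasp_force: 30.0
```

```bash
python3 - <<'E'
from h import *
for f in('wrist9','wrist10'):
  g=cv2.imread(f'pics/{f}.png',0).astype(int); p=np.median(g[:,308:322],1).astype(int)
  print(f,[(v,p[v]) for v in range(140,226,2)])
# predictions at wrist10 pose (relative camera pose fixed)
ee=np.array([588.38,-145.28,130.77]); yaw=np.radians(-6);u=np.array([np.cos(yaw),np.sin(yaw),0]);z=np.array([0,0,1.])
for h in(68.5,70.8):
 for th in(30,35,40,45):
  a=np.radians(th); n=np.cos(a)*z-np.sin(a)*u; x=np.cos(a)*u+np.sin(a)*z; c=ee-h*n
  print(h,th,[proj('wrist10',c+s*x+k*n)[1].round(1) for s,k in((28,0),(28,26),(15,26),(15,100))])
E
```

```text
wrist9 [(140, np.int64(190)), (142, np.int64(190)), (144, np.int64(190)), (146, np.int64(191)), (148, np.int64(193)), (150, np.int64(194)), (152, np.int64(194)), (154, np.int64(97)), (156, np.int64(92)), (158, np.int64(92)), (160, np.int64(93)), (162, np.int64(92)), (164, np.int64(92)), (166, np.int64(91)), (168, np.int64(91)), (170, np.int64(92)), (172, np.int64(92)), (174, np.int64(93)), (176, np.int64(99)), (178, np.int64(110)), (180, np.int64(118)), (182, np.int64(115)), (184, np.int64(110)), (186, np.int64(104)), (188, np.int64(101)), (190, np.int64(99)), (192, np.int64(102)), (194, np.int64(101)), (196, np.int64(100)), (198, np.int64(101)), (200, np.int64(99)), (202, np.int64(100)), (204, np.int64(100)), (206, np.int64(97)), (208, np.int64(109)), (210, np.int64(138)), (212, np.int64(138)), (214, np.int64(138)), (216, np.int64(138)), (218, np.int64(139)), (220, np.int64(138)), (222, np.int64(138)), (224, np.int64(139))]
wrist10 [(140, np.int64(86)), (142, np.int64(85)), (144, np.int64(78)), (146, np.int64(78)), (148, np.int64(78)), (150, np.int64(77)), (152, np.int64(79)), (154,
[... 744 characters left out ...]
224, np.int64(138))]
68.5 30 [np.float64(166.0), np.float64(196.8), np.float64(218.7), np.float64(360.0)]
68.5 35 [np.float64(159.0), np.float64(193.8), np.float64(214.7), np.float64(366.7)]
68.5 40 [np.float64(152.4), np.float64(191.6), np.float64(211.3), np.float64(372.6)]
68.5 45 [np.float64(146.6), np.float64(190.1), np.float64(208.5), np.float64(377.9)]
70.8 30 [np.float64(163.7), np.float64(193.8), np.float64(215.5), np.float64(354.2)]
70.8 35 [np.float64(156.2), np.float64(190.4), np.float64(211.3), np.float64(360.7)]
70.8 40 [np.float64(149.4), np.float64(187.8), np.float64(207.5), np.float64(366.5)]
70.8 45 [np.float64(143.1), np.float64(185.9), np.float64(204.4), np.float64(371.7)]
```

The tilt during reading measures about 37°, close to the 35° normal. Next, the drag to upright with downward press.

{"api": "arm_command", "payload": {"series": [{"linear": [0, 0, 0.0015], "turn": 0}, {"linear": [0.003, 0, 0], "turn": 0}, {"linear": [0.003, 0, -0.0004], "turn": 0}, {"linear": [0.003, 0, -0.0005], "turn": 0}, {"linear": [0, 0, 0], "turn": 0}]}}

```text
t: 58.4
ee_pos: [501.4, -419.1, 72.7]
orientation: [3.14, -0.108, -0.001]
ft_force: [-5.6, 1.4, 13.0]
width: 29.8
grasp_force: 30.0
```

```bash
python3 - <<'E'
from h import *
st()
E
```

```text
{'t': 58.4, 'qpos': [-0.714, 0.677, 1.647, -0.001, 0.819, 0.926], 'ee_pos': [501.406, -419.103, 72.684], 'orientation': [3.14, -0.108, -0.001], 'ft_force': [-5.566, 1.428, 12.988], 'moment': [0.535, 1.377, 0.017], 'width': 29.848, 'grasp_force': 30.001}
```

```bash
cat > tilt.py <<'E'
from h import *
def tilt(f):
  snap('wrist',f); g=cv2.imread(f'pics/{f}.png',0).astype(int); p=np.median(g[:,308:322],1)
  print([int(x) for x in p[140:300:4]])
  e=ctrl.get_obs()['ee_pos'];M=R.from_rotvec(ctrl.get_obs()['orientation']).as_matrix();u=M[:,0]*[1,1,0];z=np.array([0,0,1.])
  for th in(0,10,20,30,40):
    a=np.radians(th); n=np.cos(a)*z-np.sin(a)*u; x=np.cos(a)*u+np.sin(a)*z; c=e-70.8*n
    print(th,[int(proj(f,c+s*x+k*n)[1]) for s,k in((28,0),(28,26),(15,26),(15,100))])
E
python3 - <<'E'
from tilt import *
tilt('wrist11')
E
```

```text
[63, 62, 61, 58, 57, 56, 54, 85, 86, 86, 87, 88, 88, 76, 62, 63, 63, 65, 62, 71, 96, 95, 96, 95, 95, 96, 95, 96, 95, 96, 96, 96, 96, 96, 97, 96, 95, 96, 95, 96]
0 [216, 224, 249, 306]
10 [197, 212, 236, 323]
20 [179, 202, 225, 339]
30 [163, 193, 215, 354]
40 [149, 187, 207, 366]
```

The tilt fell from about 38° to about 28°, so it is rolling as intended. Continue.

{"api": "arm_command", "payload": {"series": [{"linear": [0.0035, 0, -0.0005], "turn": 0}, {"linear": [0.0035, 0, -0.0003], "turn": 0}, {"linear": [0.0035, 0, -0.0002], "turn": 0}, {"linear": [0.0035, 0, 0], "turn": 0}, {"linear": [0.0035, 0, 0.0002], "turn": 0}, {"linear": [0.0035, 0, 0.0004], "turn": 0}, {"linear": [0, 0, 0], "turn": 0}]}}

```text
t: 59.15
ee_pos: [522.6, -420.7, 72.6]
orientation: [3.139, -0.108, -0.001]
ft_force: [-4.3, 1.0, 10.4]
width: 30.0
grasp_force: 30.0
```

```bash
python3 - <<'E'
from tilt import *
st();tilt('wrist12')
E
```

```text
{'t': 59.15, 'qpos': [-0.695, 0.696, 1.604, -0.001, 0.841, 0.945], 'ee_pos': [522.58, -420.671, 72.644], 'orientation': [3.139, -0.108, -0.001], 'ft_force': [-4.259, 1.003, 10.382], 'moment': [0.254, 1.24, -0.018], 'width': 29.965, 'grasp_force': 30.001}
[197, 200, 200, 198, 72, 75, 72, 73, 89, 88, 89, 89, 95, 83, 70, 68, 68, 64, 64, 63, 86, 92, 92, 93, 91, 92, 91, 91, 91, 91, 91, 91, 92, 92, 91, 92, 92, 92, 92, 91]
0 [216, 224, 249, 306]
10 [197, 212, 236, 323]
20 [179, 202, 225, 339]
30 [163, 193, 215, 354]
40 [149, 187, 207, 366]
```

{"api": "arm_command", "payload": {"series": [{"linear": [-0.015, 0, -0.006], "turn": 0}, {"linear": [-0.015, 0, 0], "turn": 0}, {"linear": [0, 0, 0.006], "turn": 0}, {"linear": [0, 0, 0.0015], "turn": 0}, {"linear": [0.0025, 0, 0.001], "turn": 0}, {"linear": [0.003, 0, 0], "turn": 0}, {"linear": [0.003, 0, 0], "turn": 0}, {"linear": [0.003, 0, 0], "turn": 0}, {"linear": [0.003, 0, 0], "turn": 0}, {"linear": [0, 0, 0], "turn": 0}]}}

```text
t: 60.2
ee_pos: [506.3, -419.1, 69.6]
orientation: [-3.139, 0.109, 0.003]
ft_force: [-5.3, 2.2, 11.4]
width: 29.7
grasp_force: 30.0
```

```bash
python3 - <<'E'
from tilt import *
st();tilt('wrist13')
E
```

```text
{'t': 60.2, 'qpos': [-0.709, 0.686, 1.637, -0.001, 0.821, 0.931], 'ee_pos': [506.289, -419.145, 69.581], 'orientation': [-3.139, 0.109, 0.003], 'ft_force': [-5.259, 2.229, 11.38], 'moment': [0.503, 1.543, -0.02], 'width': 29.675, 'grasp_force': 30.0}
[66, 65, 64, 59, 60, 58, 56, 54, 53, 51, 46, 42, 39, 43, 58, 58, 58, 59, 63, 63, 61, 61, 62, 62, 62, 87, 91, 90, 89, 90, 91, 90, 90, 90, 91, 91, 92, 90, 91, 92]
0 [216, 224, 249, 306]
10 [197, 212, 236, 323]
20 [179, 202, 225, 339]
30 [163, 193, 215, 354]
40 [149, 187, 207, 366]
```

The tilt is down to about 8°. Finish by pressing it flat.

{"api": "arm_command", "payload": {"series": [{"linear": [0.003, 0, 0.0005], "turn": 0}, {"linear": [0.003, 0, 0.0005], "turn": 0}, {"linear": [0.003, 0, 0.0005], "turn": 0}, {"linear": [0.002, 0, 0.0005], "turn": 0}, {"linear": [0, 0, 0.001], "turn": 0}, {"linear": [0, 0, 0], "turn": 0}]}}

```text
t: 60.85
ee_pos: [517.9, -420.0, 66.9]
orientation: [-3.139, 0.109, 0.001]
ft_force: [-3.4, 2.3, 11.8]
width: 29.9
grasp_force: 30.0
```

```bash
python3 - <<'E'
from tilt import *
st();tilt('wrist14')
E
```

```text
{'t': 60.85, 'qpos': [-0.699, 0.7, 1.615, 0.0, 0.827, 0.941], 'ee_pos': [517.863, -419.97, 66.9], 'orientation': [-3.139, 0.109, 0.001], 'ft_force': [-3.358, 2.278, 11.825], 'moment': [0.565, 1.239, -0.086], 'width': 29.932, 'grasp_force': 30.0}
[207, 204, 75, 75, 74, 68, 65, 63, 62, 60, 59, 55, 50, 46, 44, 43, 41, 40, 56, 57, 55, 58, 61, 61, 62, 62, 61, 61, 61, 87, 87, 88, 88, 87, 88, 87, 88, 88, 88, 87]
0 [216, 225, 249, 306]
10 [197, 212, 236, 323]
20 [179, 202, 225, 339]
30 [163, 193, 215, 354]
40 [149, 187, 207, 366]
```

{"api": "arm_command", "payload": {"series": [{"linear": [0, 0, -0.008], "turn": 0}, {"linear": [0, 0, -0.004], "turn": 0}, {"linear": [0.01, 0.0006, 0], "turn": 0}, {"linear": [0.0107, 0, 0], "turn": 0}, {"linear": [0, 0, 0], "turn": 0}, {"linear": [0, 0, 0.006], "turn": 0}, {"linear": [0, 0, 0.003], "turn": 0}, {"linear": [0, 0, 0.0015], "turn": 0}, {"linear": [0, 0, 0.001], "turn": 0}, {"linear": [0, 0, 0], "turn": 0}]}}

```text
t: 61.9
ee_pos: [538.3, -421.6, 67.0]
orientation: [-3.139, 0.109, 0.002]
ft_force: [-1.8, 2.2, 4.6]
width: 29.9
grasp_force: 30.0
```

```bash
python3 - <<'E'
from tilt import *
st()
E
```

```text
{'t': 61.9, 'qpos': [-0.682, 0.719, 1.572, 0.0, 0.852, 0.958], 'ee_pos': [538.338, -421.635, 67.012], 'orientation': [-3.139, 0.109, 0.002], 'ft_force': [-1.774, 2.217, 4.583], 'moment': [0.642, 0.775, -0.021], 'width': 29.932, 'grasp_force': 29.999}
```

{"api": "arm_command", "payload": {"series": [{"linear": [0, 0, 0], "turn": 0}, {"linear": [0, 0, 0], "turn": 0}, {"linear": [0, 0, 0], "turn": 0}, {"linear": [0, 0, 0], "turn": 0}, {"linear": [0, 0, 0], "turn": 0}, {"linear": [0, 0, 0], "turn": 0}], "jaw": 0.6}}

```text
t: 62.5
ee_pos: [538.8, -422.1, 66.4]
orientation: [-3.14, 0.109, 0.0]
ft_force: [-0.6, -0.4, 0.9]
width: 69.9
grasp_force: 0.0
```

{"api": "arm_command", "payload": {"series": [{"linear": [0, 0, -0.03], "turn": 0}, {"linear": [0, 0, -0.04], "turn": 0}, {"linear": [0, 0, -0.04], "turn": 0}, {"linear": [0, 0, -0.04], "turn": 0}, {"linear": [-0.04, 0, 0], "turn": 0}, {"linear": [-0.04, 0, 0], "turn": 0}, {"linear": [-0.04, 0, 0], "turn": 0}, {"linear": [-0.04, 0, 0], "turn": 0}, {"linear": [0, 0, 0], "turn": 0}, {"linear": [0, 0, 0], "turn": 0}]}}

```text
t: 63.5
ee_pos: [379.0, -411.4, 217.0]
orientation: [3.139, -0.111, 0.001]
ft_force: [-0.3, -0.9, -0.2]
width: 70.1
grasp_force: 0.0
```

```bash
python3 - <<'E'
from h import *
st(); snap('top','top9'); snap('scene','scene10')
for f in('top0','top9'):
  im=cv2.imread(f'pics/{f}.png')[215:275,465:530]; g=cv2.cvtColor(im,cv2.COLOR_BGR2GRAY)
  print(f); print('\n'.join(' '.join(f'{v:3d}' for v in r[::2]) for r in g[4:56:3]))
# other objects moved?
a,b=[cv2.imread(f'pics/{f}.png') for f in('top0','top9')]
d=cv2.absdiff(a,b).max(2)
for n,(x0,y0,x1,y1) in dict(tray=(205,130,282,188),cat=(285,135,325,182),san=(355,132,382,168),dish=(124,202,168,242),brush=(425,140,480,202),stamp=(428,200,467,223),stand=(358,175,410,216),door=(150,275,180,328),box=(192,203,270,272)).items(): print(n,(d[y0:y1,x0:x1]>50).mean().round(3))
E
```

```text
{'t': 63.5, 'qpos': [-0.848, 0.358, 1.797, 0.0, 0.985, 0.794], 'ee_pos': [379.04, -411.432, 216.98], 'orientation': [3.139, -0.111, 0.001], 'ft_force': [-0.334, -0.948, -0.174], 'moment': [0.012, 0.148, -0.016], 'width': 70.145, 'grasp_force': 0.0}
top0
142 143 144 142 142 142 144 142 142 141 143 143 143 144 141 140 143 142 140 142 142 143 143 145 143 144 142 140 142 141 143 145 143
142 141 140 143 145 143 142 141 140 142 141 138 141 144 143 140 140 142 142 142 143 142 143 143 142 143 144 142 143 143 144 144 145
140 143 143 144 143 140 139 142 140 143 136 113  83  69  64  60  73  92 122 135 143 145 143 143 143 142 142 143 143 142 143 141 143
142 144 145 143 142 139 140 143 119  76  42  38  38  40  41  39  39  38  39  42  77 121 142 143 145 144 143 141 142 143 143 144 143
141 142 139 140 141 140 140  89  41  42  41  41  69  84  82  73  72  70  65  57 104 123 131 129 130 132 137 143 142 143 143 144 144
142 142 142 140 141 142  94  41  40  42  41  44  70  91  83  69  62  57  57  56 125 144 145 144 144 143 135 143 143 144 143 144 144
141 142 139 140 141 130  46  40  40  40  43  42  70  8
[... 3291 characters left out ...]
 40  38  38  38  40  39  39  38  39  39  38  46 109 130 127 127 129 131 134 132 132 134 133
133 138 138 133 129 126 127 127 142 148 140 111  57  40  37  37  35  41  47  76 112 127 131 128 131 129 126 134 134 130 134 136 135
131 131 129 131 129 128 127 127 129 131 132 132 128 125 125 125 127 128 128 132 129 130 130 128 129 130 130 134 134 131 131 131 131
129 132 127 129 131 131 130 128 129 133 128 128 128 126 128 128 132 129 129 129 127 129 133 133 131 129 129 127 128 128 133 132 130
131 130 130 133 131 126 129 128 129 127 127 128 129 132 130 131 132 130 130 128 129 129 131 133 129 129 128 127 129 130 127 129 129
tray 0.0
cat 0.0
san 0.0
dish 0.0
brush 0.0
stamp 0.0
stand 0.0
door 0.0
box 0.0
```

All the bystanders are unmoved. The reader stands upright but about 8 mm off centre in +x. Measure the offset and fix it.

```bash
python3 - <<'E'
from h import *
def gray(f): return cv2.resize(cv2.imread(f'pics/{f}.png',0),None,fx=8,fy=8,interpolation=cv2.INTER_CUBIC)
a,b=gray('top0'),gray('top9')
T=a[229*8:257*8,487*8:518*8]
# handle top: bright square centroid
for f in('top0','top9'):
  g=cv2.imread(f'pics/{f}.png',0)
S=b[219*8:267*8,480*8:526*8]; r=cv2.matchTemplate(S,T,cv2.TM_CCOEFF_NORMED); m=cv2.minMaxLoc(r); dx=m[3][0]/8-7; dy=m[3][1]/8-10
print(m[1],dx,dy); p0=px2w('top0',505,240,60); print(px2w('top0',505+dx,240+dy,60)-p0)
delta(546.5,-421.5,200,np.radians(86))
E
```

```text
0.9251332879066467 -0.375 -2.625
[6.17969742 0.44232788 0.        ]
lin [0.1664, -0.0016, 0.017] turn 0.0008 q6 0.794
```

{"api": "arm_command", "payload": {"series": [{"linear": [0.04, 0, 0], "turn": 0}, {"linear": [0.045, 0, 0], "turn": 0}, {"linear": [0.045, 0, 0], "turn": 0}, {"linear": [0.0364, -0.001, 0], "turn": 0}, {"linear": [0, 0, 0], "turn": 0}, {"linear": [0, 0, 0.04], "turn": 0}, {"linear": [0, 0, 0.04], "turn": 0}, {"linear": [0, 0, 0.04], "turn": 0}, {"linear": [0, 0, 0.02], "turn": 0}, {"linear": [0, 0, 0], "turn": 0}]}}

```text
t: 64.6
ee_pos: [543.3, -419.6, 72.4]
orientation: [-3.136, 0.108, 0.009]
ft_force: [0.2, 0.2, -0.3]
width: 70.3
grasp_force: 0.0
```

{"api": "arm_command", "payload": {"series": [{"linear": [0, 0, 0], "turn": 0}, {"linear": [0, 0, 0], "turn": 0}, {"linear": [0, 0, 0], "turn": 0}, {"linear": [0, 0, 0], "turn": 0}, {"linear": [0, 0, 0], "turn": 0}, {"linear": [0, 0, 0], "turn": 0}, {"linear": [0, 0, 0], "turn": 0}, {"linear": [0, 0, 0], "turn": 0}, {"linear": [0, 0, 0], "turn": 0}], "jaw": -1}}

```text
t: 65.5
ee_pos: [545.6, -421.8, 77.1]
orientation: [3.139, -0.109, 0.001]
ft_force: [-0.1, 0.2, 5.6]
width: 29.8
grasp_force: 30.0
```

```bash
python3 - <<'E'
from h import *
st(); o=ctrl.get_obs()['ee_pos']; delta(o[0]-7,-422,o[2],np.radians(86))
E
```

```text
{'t': 65.5, 'qpos': [-0.675, 0.712, 1.558, 0.0, 0.872, 0.965], 'ee_pos': [545.56, -421.771, 77.142], 'orientation': [3.139, -0.109, 0.001], 'ft_force': [-0.137, 0.177, 5.648], 'moment': [0.188, 0.278, 0.058], 'width': 29.826, 'grasp_force': 29.997}
lin [-0.007, 0.0007, -0.0] turn 0.0005 q6 0.965
```

{"api": "arm_command", "payload": {"series": [{"linear": [0, 0, -0.004], "turn": 0}, {"linear": [-0.0035, 0.0006, 0], "turn": 0}, {"linear": [-0.0035, 0, 0], "turn": 0}, {"linear": [0, 0, 0], "turn": 0}, {"linear": [0, 0, 0.003], "turn": 0}, {"linear": [0, 0, 0.001], "turn": 0}, {"linear": [0, 0, 0], "turn": 0}, {"linear": [0, 0, 0], "turn": 0}]}}

```text
t: 66.3
ee_pos: [538.5, -422.0, 77.1]
orientation: [3.139, -0.109, 0.001]
ft_force: [-2.2, -0.2, 5.6]
width: 30.0
grasp_force: 30.0
```

{"api": "arm_command", "payload": {"series": [{"linear": [0, 0, 0], "turn": 0}, {"linear": [0, 0, 0], "turn": 0}, {"linear": [0, 0, 0], "turn": 0}, {"linear": [0, 0, 0], "turn": 0}, {"linear": [0, 0, 0], "turn": 0}, {"linear": [0, 0, 0], "turn": 0}], "jaw": 0.6}}

```text
t: 66.9
ee_pos: [538.3, -421.6, 76.4]
orientation: [-3.14, 0.109, 0.0]
ft_force: [0.4, -0.7, -0.8]
width: 69.7
grasp_force: 0.0
```

{"api": "arm_command", "payload": {"series": [{"linear": [0, 0, -0.03], "turn": 0}, {"linear": [0, 0, -0.04], "turn": 0}, {"linear": [0, 0, -0.04], "turn": 0}, {"linear": [0, 0, -0.04], "turn": 0}, {"linear": [-0.04, 0, 0], "turn": 0}, {"linear": [-0.04, 0, 0], "turn": 0}, {"linear": [-0.04, 0, 0], "turn": 0}, {"linear": [-0.04, 0, 0], "turn": 0}, {"linear": [0, 0, 0], "turn": 0}, {"linear": [0, 0, 0], "turn": 0}]}}

```text
t: 67.9
ee_pos: [378.5, -411.0, 227.0]
orientation: [3.139, -0.111, 0.001]
ft_force: [0.5, 0.7, 0.8]
width: 70.1
grasp_force: 0.0
```

```bash
python3 - <<'E'
from h import *
st(); snap('top','top10')
def gray(f): return cv2.resize(cv2.imread(f'pics/{f}.png',0),None,fx=8,fy=8,interpolation=cv2.INTER_CUBIC)
a,b=gray('top0'),gray('top10')
T=a[229*8:257*8,487*8:518*8]; S=b[219*8:267*8,480*8:526*8]; m=cv2.minMaxLoc(cv2.matchTemplate(S,T,cv2.TM_CCOEFF_NORMED)); dx=m[3][0]/8-7; dy=m[3][1]/8-10
print(m[1],dx,dy,px2w('top0',505+dx,240+dy,60)-px2w('top0',505,240,60))
im=cv2.imread('pics/top10.png',0)[215:275,465:530]; print('\n'.join(' '.join(f'{v:3d}' for v in r[8:54:2]) for r in im[8:46:3]))
E
```

```text
{'t': 67.9, 'qpos': [-0.848, 0.344, 1.791, 0.0, 1.005, 0.793], 'ee_pos': [378.48, -410.98, 227.0], 'orientation': [3.139, -0.111, 0.001], 'ft_force': [0.504, 0.747, 0.834], 'moment': [0.046, 0.134, -0.018], 'width': 70.122, 'grasp_force': 0.0}
0.9777583479881287 -0.5 0.0 [0.01369371 1.15689463 0.        ]
149 149 148 147 144 146 144 147 144 146 143 143 143 147 146 148 149 150 150 149 146 148 149
147 148 144 147 146 143 112  76  49  44  43  42  47  55  88 111 134 149 148 149 150 149 151
147 144 145 140  88  47  39  41  46  46  45  44  45  42  42  39  58  88 137 145 147 147 151
146 145 139  69  41  43  43  48  81  95  89  79  77  70  61  78 144 147 146 146 142 131 145
145 144  77  40  42  42  43  46  79  92  71  60  59  59  56  79 147 150 149 140 135 132 143
145 124  44  38  41  42  42  46  81  90  53  47  56  58  56  81 147 149 138 136 133 133 142
148  89  41  41  43  42  41  47  79  64  45  45  54  56  55  75 102 132 136 135 137 132 133
149  93  41  42  41  42  39  46  71  73  58  55  55  54  54  55  62  62  63  64  62 112 127
144 133  42  39  40  38  41  45  72  76  54  51  52  53  54  53  57  50  41  39  41 122 131
141 126  64  39  38  39  42  44  72  80  79  77  76  78  77  76  77  46  40  39  64 128 128
130 131 123  54  39  40  41  40  42  50  50  52  50  55  52  55  56  40  39  41 113 133 129
130 127 131 127  73  38  41  38  39  40  38  39  39  37  38  39  39  40  51 111 129 129 129
124 128 130 129 136 119  65  37  39  37  36  40  38  39  36  34  45  78 126 129 126 126 128
```

The reader is upright and within about 1 mm of its starting spot. Hand in.

```bash
python3 -c "
from workcell import ctrl
print(ctrl.close_job())"
```

```text
the job is handed in; nothing more can be done
None
```

I've handed the job in (no verdict came back): the one tag present is in the box with the lid seated and the latch shut, the reader was held about 3 s at roughly 5 cm from the label, tilted about 37° against the label's 35°, and it stands upright within about 1 mm of its starting spot on the pad.

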